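# Clamp the steel tankard in the engraving vise

## Task

Take the steel tankard by its handle, lift it off the little stand under the bar lamp and stand it on the bed of the vise, midway between the open jaws. Let go of it, then turn the vise's crank clockwise (as seen from the crank's side) until the jaws hold the tankard firmly for engraving. Keep the tankard upright throughout and leave the loose things on the bench where they are.

Things in the scene. Friction and masses are not known exactly. Their poses are not given: they have to be found in the camera images.
- tankard: steel tankard, open at the top, 95 mm tall, 0.2 to 0.4 kg, standing on the stand. Origin at the centre of its underside, z up its axis; its handle stands out along its own -x. Solid round foot 76 mm diameter, 28 mm high; above it the wall is 68 mm in diameter
- tankard_handle (a point): middle of the tankard's handle, at (-74, 0, 62) mm in its frame, same axes: an upright flat-sided bar 12 mm wide (along y), 14 mm deep (along x), 56 mm tall, joined to the wall by level arms at heights 39 and 85 mm; the gap between bar and wall is 33 mm
- stand: fixed three-legged steel stand, a shallow round dish 104 mm across. Origin on the table below its centre; the dish floor is 46 mm above the table and its rim 5 mm higher, 96 mm inner diameter
- lamp: fixed LED bar lamp: foot 110 mm disc with the origin below its centre, 16 mm post 290 mm tall. Its bar, 36 mm wide (x), 250 mm long (y), centred at (-105, -115) mm, hangs level 249 to 272 mm above the table over the tankard's handle: an upright gripper does not fit under it, one tilted 30 to 45 degrees, its body leaning back towards the robot, does
- vise: fixed screw vise, 200 x 100 mm foot. Origin on the table below the middle of the fully open jaws; x along the screw, pointing away from the crank. The bed is flat, 75 mm above the table and 76 mm wide; the jaws stand 26 mm above the bed and are 84 mm wide (along y)
- vise_bed (a point): point on the top of the bed, midway between the fully open jaws; axes as the vise
- vise_fixed_jaw: the far, fixed jaw; origin at the bottom middle of its clamping face, 52 mm along the vise's x from point vise_bed
- vise_jaw: the near, moving jaw; origin at the bottom middle of its clamping face, 52 mm along -x from point vise_bed when fully open; it slides along the vise's +x, 20 mm for each turn of the crank
- vise_crank (a joint): crank angle in rad, 0 with the jaws 104 mm apart and the crank handle straight up; grows as the crank is turned clockwise seen from the crank's side, which closes the jaws (up to 14). It stays where it is left
- crank_hub (a point): point on the crank's axis in the plane of crank_grip, 62 mm above the table; axes as the vise. The crank turns about the vise's x axis
- crank_grip (a point): middle of the crank handle, 35 mm from the axis: a freely spinning round black sleeve, 16 mm diameter, 46 mm long, lying along the vise's x and pointing to its -x; the crank arm is 25 mm to the vise's +x of this point. Turning needs about 4 N
- hammer: loose bystander: small hammer lying flat, 200 mm long, wooden handle along its own x
- screwdriver: loose bystander: screwdriver lying flat, 170 mm long
- file: loose bystander: flat file with a wooden handle lying flat, 190 mm long, 14 mm high
- beaker: loose bystander: steel beaker WITHOUT a handle, 68 mm diameter, 90 mm tall; origin at the centre of its underside
- tool_tin: loose bystander: green tin, 76 mm diameter, 110 mm tall, with hand tools standing in it up to 210 mm
- bur_box: loose bystander: low open wooden box 100 x 140 x 30 mm
- jar: loose bystander: amber jar with a black cap, 60 mm diameter, 75 mm tall

How it is judged:
On the way, in this order (a step that is already met when the one before it is completed fails the run):
1. the tankard is lifted clear of the stand (z of tankard in the frame of stand above 0.06 m), for 0.1 s.
2. the tankard stands upright on the vise bed between the jaws, released (x of tankard in the frame of vise_bed between -0.035 and 0.035 m and y of tankard in the frame of vise_bed between -0.025 and 0.025 m and z of tankard in the frame of vise_bed between -0.004 and 0.005 m and angle between tankard's own z axis and vertical below 0.08 rad and contact force between each of the fingers, the arm and tankard below 0.5 N), for 0.3 s.
At the end, for the whole second after the job is handed in: The tankard stands on the vise bed (within 5 mm of its height, upright within 4.5 degrees, its axis within 25 mm sideways and 35 mm lengthways of the bed's mid point), at rest and released, and both jaws press on it with more than 6 N; the crank is still (x of tankard in the frame of vise_bed between -0.035 and 0.035 m and y of tankard in the frame of vise_bed between -0.025 and 0.025 m and z of tankard in the frame of vise_bed between -0.004 and 0.005 m and angle between tankard's own z axis and vertical below 0.08 rad and contact force between the fingers and tankard below 0.5 N and contact force between each of vise_jaw, vise_fixed_jaw and tankard above 6 N and linear speed of tankard below 0.02 m/s and velocity of joint vise_crank between -0.1 and 0.1 rad/s); the robot touches nothing.
It fails at once if the tankard is tipped more than 29 degrees (angle between tankard's own z axis and vertical above 0.5 rad).
It fails at once if one of the loose bystanders is moved more than 40 mm (distance of any of hammer, screwdriver, file, beaker, tool_tin, bur_box, jar from where it was at the start of the episode above 0.04 m).
It also fails if it takes over 61 s, if anything falls off the work surface, if the arm or the gripper's body presses on something with over 40 N, if the wrist force passes 120 N, or if a joint passes its speed limit or range.

## Robot

A 7-joint arm with a two-finger parallel gripper is mounted at the origin on the work surface. World frame = base frame: x ahead of the robot, y to its left, z up, the work surface at z = 0. Lengths are in m, angles in rad, forces in N, time in s.
With the tool pointing down it reaches from about 0.425 to 0.925 m from the base axis. Payload 6.8 kg.
Tool frame: the origin (TCP) lies at the very end of the fingers, on their centre line; the grasp point (between the pads) lies bot.grip_depth behind it (bot.grip_depth is the distance from the TCP to the grasp point, in m); z points along the fingers, y is the line along which they close (so a half turn about z gives the same grasp; the last joint's range is limited). The gripper opens to 85 mm and grips with 20 to 120 N. Pads are 22 mm wide; open, the fingers measure 114 mm over their backs; the gripper's body (76 mm by 85 mm) begins 54 mm behind the grasp point. The pads swing forward as they close: fully open they stand 13 mm farther back than shut.
Start: joints at [1.23, 0.477, 0.022, 1.555, -0.011, 1.109, -0.083], TCP at [0.156, -0.657, 0.197] pointing down, gripper open.
Joint ranges: [-2.96, 2.96], [-0.34, 2.1], [-1.41, 1.46], [0.24, 2.44], [-1.37, 4.51], [0.17, 1.92], [-2.96, 2.96]. Speed limits (rad/s): [2.39, 2.39, 3.14, 3.14, 3.14, 3.14, 3.14].

## Interface

Orientations are given as a unit quaternion [w, x, y, z].
In Python, from station import bot gives the robot as it stands.
- The arm moves only by the tool send_rows, never from a script. Its arguments are lists of equal length, an entry for each row: "slide": the shift along the tool's x, y, z in mm, a list of three; "roll": the turn about the tool's z in degrees; "claw": the opening, from 0 (shut) to 1 (fully open). A call has exactly 8 rows; each row is the pose to reach, as a shift and turn from the pose commanded when the call began, along the tool's axes at that moment; what a row does not reach only later rows make up. A row lasts 1/12 s, in which the tool goes at most 41.7 mm and 7.16 degrees, less where a joint would pass 70% of its speed; a pose out of reach is approached as far as the arm can. A call with a gripper value outside its range is refused whole. The fingers move at their own pace and stop on an object; "force" is the grip in N (left out, the last holds). Time passes only in rows, so rows that repeat a pose let the fingers close, or fill a call up. It gives the time, the measured TCP pose, the force, the opening and the grip force at its end, in the units of the state.
- bot.get_obs(): the state, without advancing time (a new reading comes with each control period).
- bot.read_camera(name): name is "side" or "top" or "wrist"; returns the picture (420x560x3 uint8, red, green, blue); there is no depth.
- bot.camera_model(name): a dict with "camera_matrix" (3x3 intrinsics, pixels), "camera_from_world" (4x4, takes a point from world to camera coordinates). Camera axes: x right, y down, z forward; pixel columns grow to the right and rows downward; lengths in m; the calibration is good to about 2 mm. A picture is of the moment at which its call begins: read the wrist's pose just before it. camera_model takes no time and is no camera call; for the wrist camera it gives the pose at the moment of the call.
- bot.hand_in(): hands the job in; it is judged then, once.
The state is a dict: "t": time; "q": joint angles; "joint_vel": joint speeds; "joint_torque": joint torques, N m; "eef_pos": TCP position; "tool_rot": TCP orientation; "contact_force": force on the tool from outside, world axes, zero at the start; "torque": the same for the moment, N m; "gripper_width": opening from 0.0 (shut) to 1.0 (fully open); "grasp_force": force on a finger pad.
Only numpy, scipy, OpenCV 4.12 (cv2) and the standard library are available. Lean on these libraries where they do the work, as an engineer would, in place of code of your own. Each camera call takes 0.05 s, during which the arm holds its last target. There are 200 camera calls.

## Working session

There is one attempt and no reset: what is moved stays moved. The work goes in short steps, Python scripts to look and compute and a tool call to move; the robot and the scene stay as the last step left them, time stands still between calls to the robot, and variables do not carry over. Pictures are saved under pics/ and viewed, at most 10 in all, crops included, and the job is handed in when it is done.

Besides the shell and the picture viewer there is one more tool, called after "Request:" as name(argument=value, ...), one argument or row to a line, values as JSON. send_rows: Moves the arm, as the interface text tells. Its arguments: {"type":"object","properties":{"slide":{"type":"array","items":{"type":"array","items":{"type":"number"}}},"roll":{"type":"array","items":{"type":"number"}},"claw":{"type":"array","items":{"type":"number"}},"force":{"type":"number"}},"required":["slide","roll","claw"]}

```bash
ls; mkdir -p pics; python3 - <<'E'
from station import bot
import cv2,numpy as np
o=bot.get_obs()
print({k:np.round(v,3).tolist() for k,v in o.items()}, bot.grip_depth)
for n in ("side","top"):
    im=bot.read_camera(n); cv2.imwrite(f"pics/{n}0.png",im[:,:,::-1])
    m=bot.camera_model(n); print(n,np.round(m["camera_matrix"],1).tolist(),np.round(m["camera_from_world"],3).tolist())
E
```

```text
pics
{'t': 0.0, 'q': [1.23, 0.478, 0.022, 1.557, -0.012, 1.109, -0.083], 'joint_vel': [0.001, -0.0, 0.001, 0.0, 0.001, 0.0, 0.0], 'joint_torque': [-0.0, -59.645, 1.608, -28.119, 0.012, 0.009, -0.0], 'eef_pos': [0.156, -0.656, 0.196], 'tool_rot': [-0.001, 0.993, 0.116, -0.0], 'contact_force': [-0.246, -0.727, -0.338], 'torque': [0.036, 0.011, -0.019], 'grasp_force': 0.0, 'gripper_width': 1.002} 0.0187
side [[413.7, 0.0, 282.4], [0.0, 413.7, 213.0], [0.0, 0.0, 1.0]] [[-0.74, -0.672, -0.022, 0.475], [-0.384, 0.45, -0.806, 0.277], [0.552, -0.588, -0.592, 0.93], [0.0, 0.0, 0.0, 1.0]]
top [[522.8, 0.0, 276.4], [0.0, 522.8, 224.9], [0.0, 0.0, 1.0]] [[0.018, -1.0, -0.002, 0.032], [-0.991, -0.017, -0.133, 0.586], [0.133, 0.005, -0.991, 1.486], [0.0, 0.0, 0.0, 1.0]]
```

View pics/side0.png

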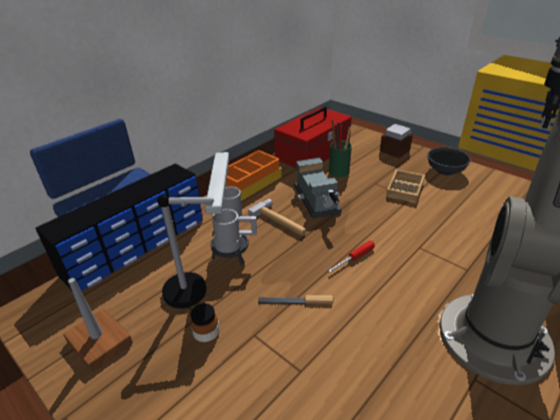

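View pics/top0.png

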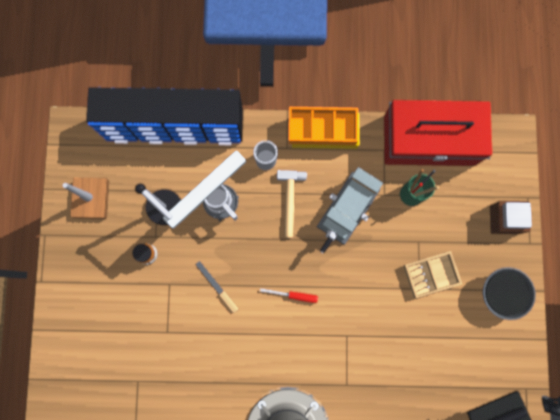

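The side view shows the tankard at (228,230) with its handle at (252,225), and the vise at (318,195). The top view shows the tankard under the lamp bar at (217,200), its handle pointing to (233,214), the vise at (351,205) and its crank near (328,240). I'll crop closer for measuring.

```bash
cat > h.py <<'E'
from station import bot
import numpy as np,cv2
from scipy.spatial.transform import Rotation as R
def model(n):
    m=bot.camera_model(n); return np.array(m["camera_matrix"]),np.array(m["camera_from_world"])
def ray(n,u,v,M=None):
    K,T=M or model(n); c=-T[:3,:3].T@T[:3,3]
    return c,T[:3,:3].T@np.linalg.solve(K,[u,v,1.])
def plane(n,u,v,z,M=None):
    c,d=ray(n,u,v,M); return c+d*(z-c[2])/d[2]
def tri(a,b):
    A=np.zeros((3,3));y=np.zeros(3);L=[]
    for c,d in(a,b):
        d=d/np.linalg.norm(d);P=np.eye(3)-np.outer(d,d);A+=P;y+=P@c;L.append((P,c))
    x=np.linalg.solve(A,y); return x,[np.linalg.norm(P@(x-c)) for P,c in L]
def proj(n,p,M=None):
    K,T=M or model(n); q=K@(T[:3,:3]@np.asarray(p)+T[:3,3]); return q[:2]/q[2]
def rot(o): return R.from_quat(np.roll(o["tool_rot"],-1))
E
python3 - <<'E'
import cv2,numpy as np
s=cv2.imread("pics/side0.png");t=cv2.imread("pics/top0.png")
f=lambda im,x,y,w,h:cv2.resize(im[y:y+h,x:x+w],(400,300),interpolation=cv2.INTER_CUBIC)
# 80x60 regions at x5
a=np.vstack([np.hstack([f(s,195,190,80,60),f(s,280,155,80,60)]),np.hstack([f(t,180,165,80,60),cv2.resize(t[160:256,300:428],(400,300),interpolation=cv2.INTER_CUBIC)])])
cv2.imwrite("pics/crop0.png",a)
E
```

```text
(no output)
```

View pics/crop0.png

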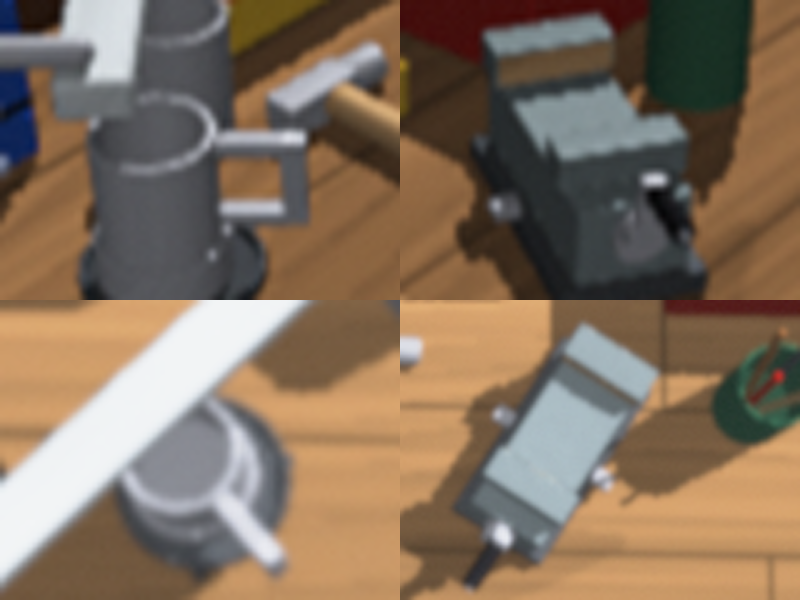

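```bash
python3 - <<'E'
from h import *
a=lambda x,y:((x+.5)/5-.5+195,(y+.5)/5-.5+190)
c=lambda x,y:((x+.5)/5-.5+180,(y-300+.5)/5-.5+165)
b=lambda x,y:((x-400+.5)/5-.5+280,(y+.5)/5-.5+155)
d=lambda x,y:((x-400+.5)*.32-.5+300,(y-300+.5)*.32-.5+160)
S=lambda p,z:np.round(plane("side",*p,z),4)
T=lambda p,z:np.round(plane("top",*p,z),4)
print("rim side c",S(a(153,133),.141))
print("rim side L/R",S(a(91,133),.141),S(a(215,133),.141))
print("handle outer top: side",S(a(305,138),.136),"top",T(c(278,562),.136))
print("handle tri",tri(ray("side",*a(295,140)),ray("top",*c(272,560))))
print("rim top right/bottom",T(c(241,460),.141),T(c(180,511),.141),T(c(121,480),.141))
print("dish top R,B",T(c(291,485),.051),T(c(205,580),.051))
print("fixed jaw top",[T(d(*p),.101) for p in((583,323),(658,372),(640,408),(565,357))])
print("mov jaw top",[T(d(*p),.101) for p in((506,445),(578,497),(553,532),(478,485))])
print("crank ",T(d(500,533),.097),T(d(470,585),.097), T(d(500,540),.097))
print("side crank",S(b(655,180),.097),S(b(687,238),.097))
print("side fixed jaw",[S(b(*p),.101) for p in((484,33),(605,15),(613,38),(495,55))])
print("side mov jaw near top",[S(b(*p),.101) for p in((553,160),(688,138))])
E
```

```text
rim side c [0.6488 0.2103 0.141 ]
rim side L/R [0.6736 0.2314 0.141 ] [0.6241 0.1891 0.141 ]
handle outer top: side [0.5902 0.1571 0.136 ] top [0.592  0.1553 0.136 ]
handle tri (array([0.59405885, 0.15944507, 0.13399805]), [np.float64(0.0009432017230482344), np.float64(0.0009432017230483337)])
rim top right/bottom [0.6474 0.1768 0.141 ] [0.6185 0.2093 0.141 ] [0.6351 0.2422 0.141 ]
dish top R,B [0.6501 0.1563 0.051 ] [0.5933 0.2046 0.051 ]
fixed jaw top [array([ 0.7467, -0.1869,  0.101 ]), array([ 0.7025, -0.2546,  0.101 ]), array([ 0.6691, -0.2381,  0.101 ]), array([ 0.7149, -0.1705,  0.101 ])]
mov jaw top [array([ 0.6331, -0.1174,  0.101 ]), array([ 0.587, -0.182,  0.101]), array([ 0.5551, -0.1596,  0.101 ]), array([ 0.5963, -0.0924,  0.101 ])]
crank  [ 0.5538 -0.1127  0.097 ] [ 0.5067 -0.0861  0.097 ] [ 0.5475 -0.1127  0.097 ]
side crank [ 0.5518 -0.1198  0.097 ] [ 0.5009 -0.0827  0.097 ]
side fixed jaw [array([ 0.7436, -0.185 ,  0.101 ]), array([ 0.6969, -0.2566,  0.101 ]), array([ 0.6733, -0.2351,  0.101 ]), array([ 0.7188, -0.1673,  0.101 ])]
side mov jaw near top [array([ 0.6088, -0.0926,  0.101 ]), array([ 0.5612, -0.1658,  0.101 ])]
```

Request:
send_rows(
  slide=[
    [500, -200, -200],
    [500, -200, -200],
    [500, -200, -200],
    [500, -200, -200],
    [500, -200, -200],
    [500, -200, -200],
    [500, -200, -200],
    [500, -200, -200],
  ],
  roll=[0, 0, 0, 0, 0, 0, 0, 0],
  claw=[1, 1, 1, 1, 1, 1, 1, 1],
)

```text
t: 0.77
eef_pos: [0.4123, -0.4754, 0.3133]
tool_rot: [-0.0, 0.993, 0.116, -0.0]
contact_force: [0.9, -0.8, -0.1]
gripper_width: 1.004
grasp_force: 0.0
```

```bash
python3 - <<'E'
from h import *
o=bot.get_obs();print(np.round(o["eef_pos"],3),np.round(o["q"],2));print(rot(o).as_matrix().round(3))
T=lambda x,y,z:np.round(plane("top",x,y,z),3)
print("tin",T(420,192,.11),"beaker rim",T(265,154,.09))
c=lambda x,y:((x+.5)/5-.5+180,(y-300+.5)/5-.5+165)
print("bar lower edge",T(*c(10,581),.272),T(*c(310,300),.272)," upper",T(*c(0,490),.272),T(*c(200,300),.272))
print("bar ends in top px (244,156),(172,224):",T(240,157,.272),T(171,223,.272))
E
```

```text
[ 0.412 -0.475  0.313] [ 0.82  0.32 -0.08  1.52  0.03  1.3  -0.6 ]
[[ 0.973  0.231 -0.   ]
 [ 0.231 -0.973  0.   ]
 [-0.    -0.    -1.   ]]
tin [ 0.676 -0.358  0.11 ] beaker rim [0.783 0.079 0.09 ]
bar lower edge [0.56  0.276 0.272] [0.705 0.132 0.272]  upper [0.606 0.283 0.272] [0.704 0.187 0.272]
bar ends in top px (244,156),(172,224): [0.724 0.136 0.272] [0.554 0.302 0.272]
```

Request:
send_rows(
  slide=[
    [310, -470, -110],
    [310, -470, -110],
    [310, -470, -110],
    [310, -470, -110],
    [310, -470, -110],
    [310, -470, -110],
    [310, -470, -110],
    [310, -470, -110],
  ],
  roll=[0, 0, 0, 0, 0, 0, 0, 0],
  claw=[1, 1, 1, 1, 1, 1, 1, 1],
)

```text
t: 1.43
eef_pos: [0.5235, -0.1677, 0.3769]
tool_rot: [0.0, 0.993, 0.116, -0.0]
contact_force: [0.6, -1.4, 0.1]
gripper_width: 1.0
grasp_force: 0.0
```

```bash
python3 - <<'E'
from h import *
o=bot.get_obs();print(np.round(o["eef_pos"],3),np.round(o["q"],2))
K,W=model("wrist");c=-W[:3,:3].T@W[:3,3]
print("wrist cam in tool frame",rot(o).inv().apply(c-o["eef_pos"]).round(3),"cam axes in tool (cols x,y,z)\n",(rot(o).as_matrix().T@W[:3,:3].T).round(2))
u=np.array([.715,-.70]);n=np.array([.7,.715]);m=np.array([.639,.219])
for z in(.249,.272):
  for a in(-.125,.125):
    for b in(-.018,.018):
      p=np.r_[m+a*u+b*n,z];print(z,a,b,p.round(3),"side",proj("side",p).round(1),"top",proj("top",p).round(1))
s=cv2.imread("pics/side0.png");cv2.imwrite("pics/lamp.png",np.hstack([cv2.resize(s[145:220,160:260],(400,300),interpolation=cv2.INTER_CUBIC),cv2.resize(cv2.imread("pics/top0.png")[150:240,130:250],(400,300),interpolation=cv2.INTER_CUBIC)]))
E
```

```text
[ 0.523 -0.168  0.377] [ 0.43  0.17 -0.28  1.58  0.05  1.4  -1.19]
wrist cam in tool frame [ 0.07  -0.    -0.177] cam axes in tool (cols x,y,z)
 [[-0.   -0.96 -0.27]
 [ 1.    0.   -0.  ]
 [ 0.   -0.27  0.96]]
0.249 -0.125 -0.018 [0.537 0.294 0.249] side [225.3 213.9] top [175.9 231. ]
0.249 -0.125 0.018 [0.562 0.319 0.249] side [208.7 214.7] top [166.1 220.9]
0.249 0.125 -0.018 [0.716 0.119 0.249] side [230.2 158.6] top [247.4 162.8]
0.249 0.125 0.018 [0.741 0.144 0.249] side [216.7 159.2] top [237.6 153. ]
0.272 -0.125 -0.018 [0.537 0.294 0.272] side [224.2 205.3] top [174.1 229.9]
0.272 -0.125 0.018 [0.562 0.319 0.272] side [207.4 206.2] top [164.1 219.6]
0.272 0.125 -0.018 [0.716 0.119 0.272] side [229.3 150.9] top [246.8 160.5]
0.272 0.125 0.018 [0.741 0.144 0.272] side [215.7 151.5] top [236.9 150.5]
```

View pics/lamp.png

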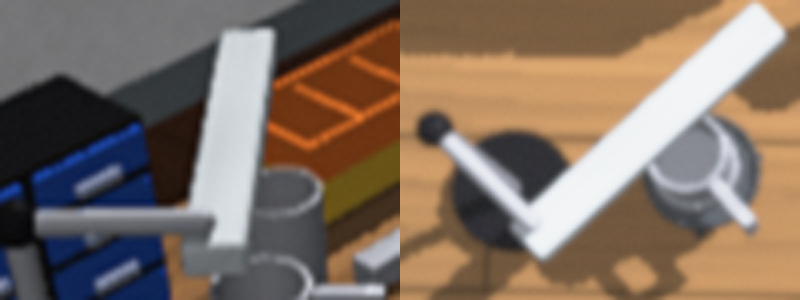

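Request:
send_rows(
  slide=[
    [330, -730, -60],
    [330, -730, -60],
    [330, -730, -60],
    [330, -730, -60],
    [330, -730, -60],
    [330, -730, -60],
    [330, -730, -60],
    [330, -730, -60],
  ],
  roll=[-4, -8, -12, -16, -20, -24, -27, -29],
  claw=[1, 1, 1, 1, 1, 1, 1, 1],
)

```text
t: 2.1
eef_pos: [0.5868, 0.1583, 0.4015]
tool_rot: [0.0, 0.932, 0.362, -0.0]
contact_force: [0.3, -0.2, -0.4]
gripper_width: 0.998
grasp_force: 0.0
```

```bash
python3 - <<'E'
from h import *
o=bot.get_obs();print(np.round(o["eef_pos"],3),np.round(o["q"],2));print(rot(o).as_matrix().round(3))
print(rot(o).inv().apply(np.array([.64,.58,.42])-o["eef_pos"]).round(3))
E
```

```text
[0.587 0.158 0.402] [ 0.03  0.3  -0.53  1.39  0.15  1.49 -1.32]
[[ 0.738  0.675 -0.   ]
 [ 0.675 -0.738 -0.   ]
 [-0.001  0.    -1.   ]]
[ 0.324 -0.275 -0.019]
```

Request:
send_rows(
  slide=[
    [280, -280, -20],
    [280, -280, -20],
    [280, -280, -20],
    [280, -280, -20],
    [280, -280, -20],
    [280, -280, -20],
    [280, -280, -20],
    [280, -280, -20],
  ],
  roll=[0, 0, 0, 0, 0, 0, 0, 0],
  claw=[1, 1, 1, 1, 1, 1, 1, 1],
)

```text
t: 2.77
eef_pos: [0.6023, 0.4907, 0.4179]
tool_rot: [0.0, 0.933, 0.361, -0.0]
contact_force: [1.0, -0.0, 0.4]
gripper_width: 0.999
grasp_force: 0.0
```

Request:
send_rows(
  slide=[
    [300, -50, 0],
    [300, -50, 0],
    [300, -50, 0],
    [300, -50, 0],
    [300, -50, 0],
    [300, -50, 0],
    [300, -50, 0],
    [300, -50, 0],
  ],
  roll=[0, 0, 0, 0, 0, 0, 0, 0],
  claw=[1, 1, 1, 1, 1, 1, 1, 1],
)

```text
t: 3.43
eef_pos: [0.6966, 0.5655, 0.3856]
tool_rot: [-0.008, 0.938, 0.346, -0.004]
contact_force: [1.0, -0.1, 0.3]
gripper_width: 0.999
grasp_force: 0.0
```

```bash
python3 - <<'E'
from h import *
o=bot.get_obs();print(np.round(o["eef_pos"],3),np.round(o["q"],2),np.round(o["joint_vel"],2));print(rot(o).as_matrix().round(3))
E
```

```text
[0.697 0.566 0.386] [-0.82  1.01  0.62  0.27 -0.57  1.91 -1.52] [-0.21  0.32  2.19 -0.19 -1.94  0.04  0.32]
[[ 0.76   0.65  -0.013]
 [ 0.65  -0.76   0.012]
 [-0.002 -0.018 -1.   ]]
```

Request:
send_rows(
  slide=[
    [300, 0, -200],
    [300, 0, -200],
    [300, 0, -200],
    [300, 0, -200],
    [300, 0, -200],
    [300, 0, -200],
    [300, 0, -200],
    [300, 0, -200],
  ],
  roll=[0, 0, 0, 0, 0, 0, 0, 0],
  claw=[1, 1, 1, 1, 1, 1, 1, 1],
)

```text
t: 4.1
eef_pos: [0.6985, 0.5721, 0.4049]
tool_rot: [-0.015, 0.938, 0.346, 0.013]
contact_force: [-0.6, 0.1, -0.2]
gripper_width: 1.004
grasp_force: 0.0
```

```bash
python3 - <<'E'
from h import *
o=bot.get_obs();print(np.round(o["eef_pos"],3),np.round(o["q"],2),np.round(o["joint_vel"],2));print(rot(o).as_matrix().round(3))
E
```

```text
[0.699 0.572 0.405] [-0.83  1.02  0.81  0.24 -0.74  1.92 -1.51] [ 0.   -0.02 -0.09  0.    0.1  -0.   -0.02]
[[ 0.76   0.65   0.014]
 [ 0.649 -0.76   0.038]
 [ 0.035 -0.019 -0.999]]
```

Request:
send_rows(
  slide=[
    [-80, 0, 0],
    [-80, 0, 0],
    [-80, 0, 0],
    [-80, 0, 0],
    [-80, 0, 0],
    [-80, 0, 0],
    [-80, 0, 0],
    [-80, 0, 0],
  ],
  roll=[0, 0, 0, 0, 0, 0, 0, 0],
  claw=[1, 1, 1, 1, 1, 1, 1, 1],
)

```text
t: 4.77
eef_pos: [0.6389, 0.5211, 0.4017]
tool_rot: [-0.014, 0.938, 0.347, 0.014]
contact_force: [-0.0, 0.3, -0.4]
gripper_width: 1.001
grasp_force: 0.0
```

```bash
python3 - <<'E'
from h import *
o=bot.get_obs();print(np.round(o["eef_pos"],3),np.round(o["q"],2),np.round(o["joint_vel"],2));print(rot(o).as_matrix().round(3))
E
```

```text
[0.639 0.521 0.402] [-1.08  0.79  0.9   0.82 -0.62  1.7  -1.33] [ 0.01  0.    0.01  0.01 -0.   -0.    0.  ]
[[ 0.759  0.651  0.016]
 [ 0.65  -0.759  0.037]
 [ 0.036 -0.017 -0.999]]
```

Request:
send_rows(
  slide=[
    [300, 0, -200],
    [300, 0, -200],
    [300, 0, -200],
    [300, 0, -200],
    [300, 0, -200],
    [300, 0, -200],
    [300, 0, -200],
    [300, 0, -200],
  ],
  roll=[0, 0, 0, 0, 0, 0, 0, 0],
  claw=[1, 1, 1, 1, 1, 1, 1, 1],
)

```text
t: 5.43
eef_pos: [0.6881, 0.5686, 0.4479]
tool_rot: [-0.019, 0.938, 0.345, 0.032]
contact_force: [-0.2, -0.1, 0.4]
gripper_width: 1.001
grasp_force: 0.0
```

Request:
send_rows(
  slide=[
    [300, 0, -200],
    [300, 0, -200],
    [300, 0, -200],
    [300, 0, -200],
    [300, 0, -200],
    [300, 0, -200],
    [300, 0, -200],
    [300, 0, -200],
  ],
  roll=[0, 0, 0, 0, 0, 0, 0, 0],
  claw=[1, 1, 1, 1, 1, 1, 1, 1],
)

```text
t: 6.1
eef_pos: [0.6878, 0.5725, 0.4668]
tool_rot: [-0.027, 0.937, 0.346, 0.048]
contact_force: [0.2, -0.3, -0.5]
gripper_width: 0.998
grasp_force: 0.0
```

```bash
python3 - <<'E'
from h import *
o=bot.get_obs();print(np.round(o["eef_pos"],3),np.round(o["q"],2),np.round(o["joint_vel"],2));print(rot(o).as_matrix().round(3))
E
```

```text
[0.688 0.572 0.467] [-0.85  0.96  0.89  0.24 -0.81  1.92 -1.51] [ 0.   -0.02 -0.12  0.    0.12  0.   -0.02]
[[ 0.756  0.651  0.071]
 [ 0.646 -0.759  0.084]
 [ 0.109 -0.018 -0.994]]
```

Request:
send_rows(
  slide=[
    [300, 0, -160],
    [300, 0, -160],
    [300, 0, -160],
    [300, 0, -160],
    [300, 0, -160],
    [300, 0, -160],
    [300, 0, -160],
    [300, 0, -160],
  ],
  roll=[0, 0, 0, 0, 0, 0, 0, 0],
  claw=[1, 1, 1, 1, 1, 1, 1, 1],
)

```text
t: 6.77
eef_pos: [0.6937, 0.5788, 0.4744]
tool_rot: [-0.033, 0.936, 0.345, 0.064]
contact_force: [1.4, 1.3, -0.2]
gripper_width: 1.0
grasp_force: 0.0
```

Request:
send_rows(
  slide=[
    [300, 0, -160],
    [300, 0, -160],
    [300, 0, -160],
    [300, 0, -160],
    [300, 0, -160],
    [300, 0, -160],
    [300, 0, -160],
    [300, 0, -160],
  ],
  roll=[0, 0, 0, 0, 0, 0, 0, 0],
  claw=[1, 1, 1, 1, 1, 1, 1, 1],
)

```text
t: 7.43
eef_pos: [0.6964, 0.5826, 0.4877]
tool_rot: [-0.038, 0.935, 0.344, 0.08]
contact_force: [-0.5, 0.4, 1.2]
gripper_width: 1.002
grasp_force: 0.0
```

Request:
send_rows(
  slide=[
    [300, 0, -140],
    [300, 0, -140],
    [300, 0, -140],
    [300, 0, -140],
    [300, 0, -140],
    [300, 0, -140],
    [300, 0, -140],
    [300, 0, -140],
  ],
  roll=[0, 0, 0, 0, 0, 0, 0, 0],
  claw=[1, 1, 1, 1, 1, 1, 1, 1],
)

```text
t: 8.1
eef_pos: [0.6964, 0.5822, 0.5037]
tool_rot: [-0.051, 0.933, 0.345, 0.089]
contact_force: [1.1, 0.3, 0.3]
gripper_width: 0.998
grasp_force: 0.0
```

Request:
send_rows(
  slide=[
    [300, 0, -140],
    [300, 0, -140],
    [300, 0, -140],
    [300, 0, -140],
    [300, 0, -140],
    [300, 0, -140],
    [300, 0, -140],
    [300, 0, -140],
  ],
  roll=[0, 0, 0, 0, 0, 0, 0, 0],
  claw=[1, 1, 1, 1, 1, 1, 1, 1],
)

```text
t: 8.77
eef_pos: [0.6922, 0.5781, 0.5267]
tool_rot: [-0.057, 0.932, 0.344, 0.1]
contact_force: [1.0, -0.8, 0.5]
gripper_width: 1.002
grasp_force: 0.0
```

```bash
python3 - <<'E'
from h import *
o=bot.get_obs();print(np.round(o["eef_pos"],3),np.round(o["q"],2),np.round(o["joint_vel"],2));print(rot(o).as_matrix().round(3))
E
```

```text
[0.692 0.578 0.527] [-0.86  0.96  1.45  0.24 -1.37  1.92 -1.47] [-0. -0. -0.  0.  0. -0.  0.]
[[ 0.743  0.653  0.148]
 [ 0.63  -0.757  0.175]
 [ 0.226 -0.037 -0.973]]
```

Request:
send_rows(
  slide=[
    [300, 0, -130],
    [300, 0, -130],
    [300, 0, -130],
    [300, 0, -130],
    [300, 0, -130],
    [300, 0, -130],
    [300, 0, -130],
    [300, 0, -130],
  ],
  roll=[0, 0, 0, 0, 0, 0, 0, 0],
  claw=[1, 1, 1, 1, 1, 1, 1, 1],
)

```text
t: 9.43
eef_pos: [0.6881, 0.5739, 0.5479]
tool_rot: [-0.063, 0.931, 0.343, 0.111]
contact_force: [0.7, -0.5, -0.5]
gripper_width: 0.996
grasp_force: 0.0
```

Request:
send_rows(
  slide=[
    [300, 0, -130],
    [300, 0, -130],
    [300, 0, -130],
    [300, 0, -130],
    [300, 0, -130],
    [300, 0, -130],
    [300, 0, -130],
    [300, 0, -130],
  ],
  roll=[0, 0, 0, 0, 0, 0, 0, 0],
  claw=[1, 1, 1, 1, 1, 1, 1, 1],
)

```text
t: 10.1
eef_pos: [0.6837, 0.5692, 0.5689]
tool_rot: [-0.069, 0.929, 0.343, 0.121]
contact_force: [-0.4, 0.7, -0.4]
gripper_width: 1.0
grasp_force: 0.0
```

Request:
send_rows(
  slide=[
    [300, 0, -110],
    [300, 0, -110],
    [300, 0, -110],
    [300, 0, -110],
    [300, 0, -110],
    [300, 0, -110],
    [300, 0, -110],
    [300, 0, -110],
  ],
  roll=[0, 0, 0, 0, 0, 0, 0, 0],
  claw=[1, 1, 1, 1, 1, 1, 1, 1],
)

```text
t: 10.77
eef_pos: [0.6799, 0.565, 0.5859]
tool_rot: [-0.073, 0.928, 0.342, 0.129]
contact_force: [-0.1, -0.1, 0.7]
gripper_width: 1.001
grasp_force: 0.0
```

```bash
python3 - <<'E'
from h import *
o=bot.get_obs();print(np.round(o["eef_pos"],3),np.round(o["q"],2),np.round(o["joint_vel"],2));print(rot(o).as_matrix().round(3))
E
```

```text
[0.68  0.565 0.586] [-0.86  0.89  1.45  0.24 -1.37  1.92 -1.47] [ 0.  0.  0.  0. -0.  0.  0.]
[[ 0.732  0.654  0.19 ]
 [ 0.616 -0.755  0.225]
 [ 0.29  -0.047 -0.956]]
```

Request:
send_rows(
  slide=[
    [300, 0, -240],
    [300, 0, -240],
    [300, 0, -240],
    [300, 0, -240],
    [300, 0, -240],
    [300, 0, -240],
    [300, 0, -240],
    [300, 0, -240],
  ],
  roll=[0, 0, 0, 0, 0, 0, 0, 0],
  claw=[1, 1, 1, 1, 1, 1, 1, 1],
)

```text
t: 11.43
eef_pos: [0.6714, 0.5535, 0.6243]
tool_rot: [-0.084, 0.924, 0.341, 0.149]
contact_force: [0.1, 0.6, -1.0]
gripper_width: 1.0
grasp_force: 0.0
```

Request:
send_rows(
  slide=[
    [300, 0, -240],
    [300, 0, -240],
    [300, 0, -240],
    [300, 0, -240],
    [300, 0, -240],
    [300, 0, -240],
    [300, 0, -240],
    [300, 0, -240],
  ],
  roll=[0, 0, 0, 0, 0, 0, 0, 0],
  claw=[1, 1, 1, 1, 1, 1, 1, 1],
)

```text
t: 12.1
eef_pos: [0.6619, 0.5404, 0.6621]
tool_rot: [-0.094, 0.921, 0.34, 0.168]
contact_force: [0.5, -0.4, -0.2]
gripper_width: 1.004
grasp_force: 0.0
```

```bash
python3 - <<'E'
from h import *
o=bot.get_obs();print(np.round(o["eef_pos"],3),np.round(o["q"],2));print(rot(o).as_matrix().round(3))
E
```

```text
[0.662 0.54  0.662] [-0.86  0.8   1.45  0.24 -1.37  1.92 -1.47]
[[ 0.713  0.657  0.245]
 [ 0.594 -0.752  0.287]
 [ 0.373 -0.059 -0.926]]
```

Request:
send_rows(
  slide=[
    [260, 0, -300],
    [260, 0, -300],
    [260, 0, -300],
    [260, 0, -300],
    [260, 0, -300],
    [260, 0, -300],
    [260, 0, -300],
    [260, 0, -300],
  ],
  roll=[0, 0, 0, 0, 0, 0, 0, 0],
  claw=[1, 1, 1, 1, 1, 1, 1, 1],
)

```text
t: 12.77
eef_pos: [0.6484, 0.5209, 0.7103]
tool_rot: [-0.107, 0.915, 0.337, 0.193]
contact_force: [0.7, -1.4, -0.8]
gripper_width: 1.005
grasp_force: 0.0
```

Request:
send_rows(
  slide=[
    [260, 0, -300],
    [260, 0, -300],
    [260, 0, -300],
    [260, 0, -300],
    [260, 0, -300],
    [260, 0, -300],
    [260, 0, -300],
    [260, 0, -300],
  ],
  roll=[0, 0, 0, 0, 0, 0, 0, 0],
  claw=[1, 1, 1, 1, 1, 1, 1, 1],
)

```text
t: 13.43
eef_pos: [0.6333, 0.4989, 0.757]
tool_rot: [-0.12, 0.909, 0.335, 0.218]
contact_force: [-1.0, -1.2, 1.1]
gripper_width: 1.0
grasp_force: 0.0
```

```bash
cat >> h.py <<'E'
H=np.array([.5945,.1597,.110]) # handle
def goto(p): # mm in tool axes to bring grasp point to p
    o=bot.get_obs();r=rot(o);g=r.apply([0,0,-bot.grip_depth])+o["eef_pos"]
    return (r.inv().apply(np.asarray(p)-g)*1000).round(1)
E
python3 - <<'E'
from h import *
o=bot.get_obs();print(np.round(o["eef_pos"],3),np.round(o["q"],2));M=rot(o).as_matrix();print(M.round(3))
for p in ([.50,.30,.45],H-.15*M[:,2],H-.08*M[:,2],H): print(np.round(p,3),goto(p))
E
```

```text
[0.633 0.499 0.757] [-0.85  0.68  1.45  0.24 -1.37  1.92 -1.46]
[[ 0.681  0.661  0.316]
 [ 0.556 -0.747  0.364]
 [ 0.477 -0.072 -0.876]]
[0.5  0.3  0.45] [-347.8   82.6  173. ]
[0.547 0.105 0.241] [-523.7  274.2  299.6]
[0.569 0.131 0.18 ] [-523.7  274.2  369.6]
[0.594 0.16  0.11 ] [-523.7  274.2  449.6]
```

Request:
send_rows(
  slide=[
    [-520, 270, 300],
    [-520, 270, 300],
    [-520, 270, 300],
    [-520, 270, 300],
    [-520, 270, 300],
    [-520, 270, 300],
    [-520, 270, 300],
    [-520, 270, 300],
  ],
  roll=[0, 0, 0, 0, 0, -2, -4, -6],
  claw=[1, 1, 1, 1, 1, 1, 1, 1],
)

```text
t: 14.1
eef_pos: [0.5995, 0.3319, 0.5302]
tool_rot: [-0.108, 0.89, 0.384, 0.223]
contact_force: [-0.4, -2.0, 2.2]
gripper_width: 0.996
grasp_force: 0.0
```

```bash
python3 - <<'E'
from h import *
o=bot.get_obs();print(np.round(o["eef_pos"],3),np.round(o["q"],2));M=rot(o).as_matrix();print(M.round(3))
for p in (H-.15*M[:,2],H-.08*M[:,2],H): print(np.round(p,3),goto(p))
E
```

```text
[0.599 0.332 0.53 ] [-1.66  0.22  1.44  1.49 -0.52  1.22 -0.95]
[[ 0.606  0.731  0.315]
 [ 0.635 -0.682  0.363]
 [ 0.48  -0.02  -0.877]]
[0.547 0.105 0.242] [-314.   122.2  173.2]
[0.569 0.131 0.18 ] [-314.   122.2  243.2]
[0.594 0.16  0.11 ] [-314.   122.2  323.2]
```

Request:
send_rows(
  slide=[
    [-314, 122, 160],
    [-314, 122, 160],
    [-314, 122, 160],
    [-314, 122, 160],
    [-314, 122, 160],
    [-314, 122, 160],
    [-314, 122, 160],
    [-314, 122, 160],
  ],
  roll=[0, 0, 0, 0, 0, 0, 0, 0],
  claw=[1, 1, 1, 1, 1, 1, 1, 1],
)

```text
t: 14.77
eef_pos: [0.5559, 0.1401, 0.2814]
tool_rot: [-0.109, 0.89, 0.382, 0.224]
contact_force: [0.5, -0.9, -0.2]
gripper_width: 1.003
grasp_force: 0.0
```

```bash
python3 - <<'E'
from h import *
o=bot.get_obs();print(np.round(o["eef_pos"],3),np.round(o["q"],2));M=rot(o).as_matrix();print(M.round(3))
for p in (H-.15*M[:,2],H-.08*M[:,2],H): print(np.round(p,3),goto(p))
W=model("wrist");cv2.imwrite("pics/w1.png",bot.read_camera("wrist")[:,:,::-1]);
print("handle px expected",proj("wrist",H,W),"top bar",proj("wrist",H+[0,0,.026],W),"axis rim",proj("wrist",[.650,.2095,.141],W))
E
```

```text
[0.556 0.14  0.281] [-1.68 -0.3   1.37  2.09  0.03  0.69 -1.04]
[[ 0.608  0.728  0.316]
 [ 0.631 -0.685  0.365]
 [ 0.482 -0.023 -0.876]]
[0.547 0.105 0.241] [-46.8  18.6  38.1]
[0.569 0.13  0.18 ] [-46.8  18.6 108.1]
[0.594 0.16  0.11 ] [-46.8  18.6 188.1]
handle px expected [298.38963719 224.00156643] top bar [299.13418588 218.98852242] axis rim [304.99806408 141.42606918]
```

View pics/w1.png

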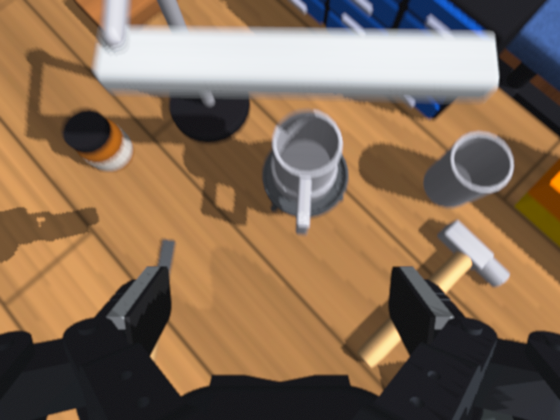

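Wrist view: the tankard rim is centred at (307,143), and the handle bar top is at about (304,222) with its outer end at (303,232). That is a few px right of where I expected it, so I add about 3 mm in tool y. The lamp bar lies ahead, clear of the gripper.

Request:
send_rows(
  slide=[
    [-15, 7, 20],
    [-30, 14, 40],
    [-47, 22, 60],
    [-47, 22, 80],
    [-47, 22, 95],
    [-47, 22, 108],
    [-47, 22, 108],
    [-47, 22, 108],
  ],
  roll=[0, 0, 0, 0, 0, 0, 0, 0],
  claw=[1, 1, 1, 1, 1, 1, 1, 1],
)

```text
t: 15.48
eef_pos: [0.5291, 0.1345, 0.2096]
tool_rot: [-0.101, 0.89, 0.38, 0.231]
contact_force: [0.3, 0.1, 0.4]
gripper_width: 1.0
grasp_force: 0.0
```

```bash
python3 - <<'E'
from h import *
o=bot.get_obs();print(np.round(o["eef_pos"],3),np.round(o["q"],2));M=rot(o).as_matrix();print(M.round(3))
print(goto(H))
W=model("wrist");im=bot.read_camera("wrist");cv2.imwrite("pics/w2.png",im[:,:,::-1])
print("bar top",proj("wrist",H+[0,0,.026],W),"bar mid",proj("wrist",H,W))
# axis line of grasp plane
for z in(-.0187,0,.06,.08): print(proj("wrist",np.array(o["eef_pos"])+M[:,2]*z,W))
E
```

```text
[0.529 0.134 0.21 ] [-1.76 -0.34  1.45  2.24  0.14  0.5  -1.11]
[[ 0.605  0.722  0.335]
 [ 0.629 -0.692  0.354]
 [ 0.487 -0.004 -0.873]]
[  6.9  30.2 136.5]
bar top [319.83147412 171.4336525 ] bar mid [316.57946163 181.69994343]
[279.49844565 257.78738186]
[279.51952563 242.93112924]
[279.56642709 209.87702659]
[279.5775411  202.04435659]
```

View pics/w2.png

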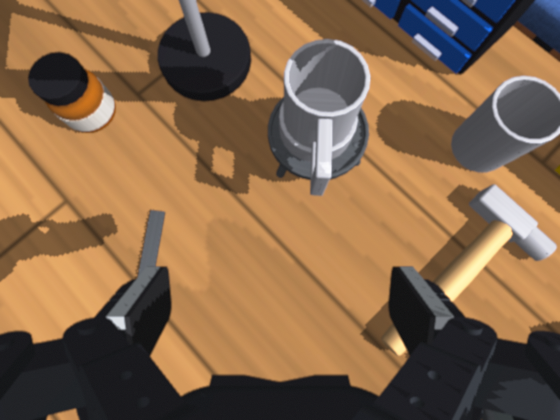

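Wrist view: the handle is at (321,165), right of centre, but the arm stopped short because joints 2 and 3 are at their limits. I need to unwind the elbow with a loop: reach out, swing right, pull in and swing back.

```bash
python3 - <<'E'
from h import *
o=bot.get_obs();r=rot(o);p=np.array(o["eef_pos"])
for w in([.54,.06,.45],[.78,.05,.5],[.62,-.5,.5],[.38,-.28,.45],[.47,.10,.3]):
    w=np.array(w);d=r.inv().apply(w-p)*1000;print(w,d.round(0),np.linalg.norm(d).round());p=w
E
```

```text
[0.54 0.06 0.45] [  77.   58. -233.] 252.0
[0.78 0.05 0.5 ] [163. 180.  33.] 245.0
[ 0.62 -0.5   0.5 ] [-443.  265. -248.] 573.0
[ 0.38 -0.28  0.45] [ -31. -325.   41.] 329.0
[0.47 0.1  0.3 ] [ 220. -197.  296.] 418.0
```

Request:
send_rows(
  slide=[
    [77, 58, -233],
    [77, 58, -233],
    [77, 58, -233],
    [77, 58, -233],
    [77, 58, -233],
    [77, 58, -233],
    [240, 238, -200],
    [240, 238, -200],
  ],
  roll=[0, 0, 0, 0, 0, 0, 0, 0],
  claw=[1, 1, 1, 1, 1, 1, 1, 1],
)

```text
t: 16.2
eef_pos: [0.604, 0.0561, 0.4604]
tool_rot: [-0.102, 0.89, 0.377, 0.234]
contact_force: [1.2, -0.6, -2.7]
gripper_width: 1.0
grasp_force: 0.0
```

Request:
send_rows(
  slide=[
    [110, 120, 20],
    [110, 120, 20],
    [110, 120, 20],
    [110, 120, 20],
    [-330, 380, -230],
    [-330, 380, -230],
    [-330, 380, -230],
    [-330, 380, -230],
  ],
  roll=[0, 0, 0, 0, 0, 0, 0, 0],
  claw=[1, 1, 1, 1, 1, 1, 1, 1],
)

```text
t: 16.87
eef_pos: [0.6015, -0.0956, 0.4938]
tool_rot: [-0.099, 0.891, 0.376, 0.233]
contact_force: [1.3, -0.7, -0.6]
gripper_width: 1.0
grasp_force: 0.0
```

```bash
python3 - <<'E'
from h import *
o=bot.get_obs();print(np.round(o["eef_pos"],3),np.round(o["q"],2));r=rot(o);print(r.as_matrix().round(3));p=np.array(o["eef_pos"])
for w in([.62,-.5,.5],[.38,-.28,.45],[.47,.10,.3]):
    w=np.array(w);d=r.inv().apply(w-p)*1000;print(w,d.round(0),np.linalg.norm(d).round());p=w
E
```

```text
[ 0.602 -0.096  0.494] [-1.44 -0.34  1.46  1.56 -0.05  1.27 -0.7 ]
[[ 0.608  0.717  0.34 ]
 [ 0.625 -0.697  0.352]
 [ 0.49  -0.002 -0.872]]
[ 0.62 -0.5   0.5 ] [-238.  295. -142.] 405.0
[ 0.38 -0.28  0.45] [ -33. -325.   39.] 329.0
[0.47 0.1  0.3 ] [ 219. -200.  295.] 418.0
```

Request:
send_rows(
  slide=[
    [-240, 295, -140],
    [-240, 295, -140],
    [-240, 295, -140],
    [-240, 295, -140],
    [-240, 295, -140],
    [-240, 295, -140],
    [-240, 295, -140],
    [-240, 295, -140],
  ],
  roll=[0, 0, 0, 0, 0, 0, 0, 0],
  claw=[1, 1, 1, 1, 1, 1, 1, 1],
)

```text
t: 17.53
eef_pos: [0.4961, -0.2661, 0.5094]
tool_rot: [-0.083, 0.893, 0.372, 0.238]
contact_force: [0.6, -0.7, 0.1]
gripper_width: 1.004
grasp_force: 0.0
```

```bash
python3 - <<'E'
from h import *
o=bot.get_obs();print(np.round(o["eef_pos"],3),np.round(o["q"],2));r=rot(o);print(r.as_matrix().round(3));p=np.array(o["eef_pos"])
for w in([.62,-.5,.5],[.38,-.28,.45],[.47,.10,.3]):
    w=np.array(w);d=r.inv().apply(w-p)*1000;print(w,d.round(0),np.linalg.norm(d).round());p=w
E
```

```text
[ 0.496 -0.266  0.509] [-1.07 -0.34  1.46  1.53 -0.13  1.43 -0.37]
[[ 0.61   0.704  0.364]
 [ 0.624 -0.71   0.326]
 [ 0.488  0.029 -0.872]]
[ 0.62 -0.5   0.5 ] [-75. 253. -23.] 265.0
[ 0.38 -0.28  0.45] [ -33. -327.   28.] 329.0
[0.47 0.1  0.3 ] [ 219. -211.  287.] 418.0
```

Request:
send_rows(
  slide=[
    [-130, 220, -80],
    [-130, 220, -80],
    [-130, 220, -80],
    [-130, 220, -80],
    [-130, 220, -80],
    [-130, 220, -80],
    [-130, 220, -80],
    [-130, 220, -80],
  ],
  roll=[0, 0, 0, 0, 0, 0, 0, 0],
  claw=[1, 1, 1, 1, 1, 1, 1, 1],
)

```text
t: 18.2
eef_pos: [0.4348, -0.3325, 0.5261]
tool_rot: [-0.066, 0.895, 0.369, 0.241]
contact_force: [0.5, 0.1, -0.1]
gripper_width: 0.998
grasp_force: 0.0
```

```bash
python3 - <<'E'
from h import *
o=bot.get_obs();print(np.round(o["eef_pos"],3),np.round(o["q"],2));r=rot(o);print(r.as_matrix().round(3));p=np.array(o["eef_pos"])
for w in([.45,-.10,.42],[.50,.08,.25]):
    w=np.array(w);d=r.inv().apply(w-p)*1000;print(w,d.round(0),np.linalg.norm(d).round());p=w
E
```

```text
[ 0.435 -0.332  0.526] [-0.92 -0.34  1.45  1.49 -0.14  1.51 -0.23]
[[ 0.611  0.692  0.383]
 [ 0.629 -0.719  0.295]
 [ 0.48   0.061 -0.875]]
[ 0.45 -0.1   0.42] [ 105. -163.  167.] 256.0
[0.5  0.08 0.25] [  62. -105.  221.] 253.0
```

Request:
send_rows(
  slide=[
    [105, -163, 167],
    [105, -163, 167],
    [105, -163, 167],
    [105, -163, 167],
    [105, -163, 167],
    [105, -163, 167],
    [167, -268, 388],
    [167, -268, 388],
  ],
  roll=[0, 0, 0, 0, 0, 0, 0, 0],
  claw=[1, 1, 1, 1, 1, 1, 1, 1],
)

```text
t: 18.87
eef_pos: [0.4662, -0.0443, 0.3669]
tool_rot: [-0.065, 0.895, 0.37, 0.242]
contact_force: [1.7, -0.5, 0.3]
gripper_width: 0.997
grasp_force: 0.0
```

```bash
python3 - <<'E'
from h import *
o=bot.get_obs();print(np.round(o["eef_pos"],3),np.round(o["q"],2));r=rot(o);M=r.as_matrix();print(M.round(3))
for s in(.15,.08,0): print(goto(H-s*M[:,2]))
E
```

```text
[ 0.466 -0.044  0.367] [-0.42 -0.28  0.54  2.07 -0.25  0.96 -0.54]
[[ 0.61   0.693  0.384]
 [ 0.63  -0.718  0.296]
 [ 0.481  0.062 -0.875]]
[ 83.4 -73.4 203. ]
[ 83.4 -73.4 273. ]
[ 83.4 -73.4 353. ]
```

Request:
send_rows(
  slide=[
    [83, -71, 200],
    [83, -71, 200],
    [83, -71, 200],
    [83, -71, 200],
    [83, -71, 200],
    [83, -71, 200],
    [83, -71, 200],
    [83, -71, 200],
  ],
  roll=[0, 0, 0, 1, 2, 3, 4, 5],
  claw=[1, 1, 1, 1, 1, 1, 1, 1],
)

```text
t: 19.53
eef_pos: [0.5437, 0.1171, 0.2268]
tool_rot: [-0.076, 0.911, 0.33, 0.236]
contact_force: [0.6, -0.1, 0.8]
gripper_width: 1.0
grasp_force: 0.0
```

```bash
python3 - <<'E'
from h import *
o=bot.get_obs();print(np.round(o["eef_pos"],3),np.round(o["q"],2));r=rot(o);M=r.as_matrix();print(M.round(3))
for s in(.08,0): print(goto(H-s*M[:,2]))
W=model("wrist");im=bot.read_camera("wrist");cv2.imwrite("pics/w3.png",im[:,:,::-1])
print("bar top",proj("wrist",H+[0,0,.026],W),"bar mid",proj("wrist",H,W),"rim",proj("wrist",[.65,.2095,.141],W))
c,d=ray("wrist",0,0,W);print("f",W[0][0,0])
E
```

```text
[0.544 0.117 0.227] [-0.59  0.03  0.42  2.19 -0.49  0.52 -0.66]
[[ 0.67   0.638  0.38 ]
 [ 0.566 -0.77   0.295]
 [ 0.481  0.018 -0.877]]
[ 2.  -2.5 73. ]
[  2.   -2.5 153. ]
bar top [277.12879122 174.01518367] bar mid [276.81134563 183.30019574] rim [273.73903708  85.87815798]
f 368.3271662450967
```

View pics/w3.png

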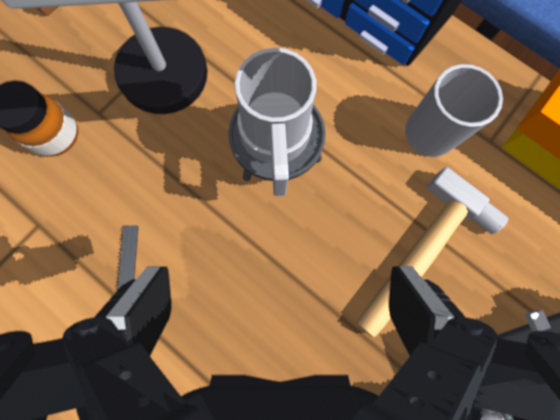

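Wrist view: the handle bar is now on the finger centre line, at (280,175-192) against a centre column of 279.5, and the lamp is well ahead. I'll move in along tool z.

Request:
send_rows(
  slide=[
    [1, 0, 20],
    [2, 0, 45],
    [2, 0, 70],
    [2, 0, 95],
    [2, 0, 115],
    [2, 0, 130],
    [2, 0, 142],
    [2, 0, 148],
  ],
  roll=[0, 0, 0, 0, 0, 0, 0, 0],
  claw=[1, 1, 1, 1, 1, 1, 1, 1],
)

```text
t: 20.25
eef_pos: [0.6035, 0.1601, 0.0999]
tool_rot: [-0.076, 0.911, 0.329, 0.239]
contact_force: [0.1, -0.7, 1.0]
gripper_width: 0.997
grasp_force: 0.0
```

```bash
python3 - <<'E'
from h import *
o=bot.get_obs();print(np.round(o["eef_pos"],3),np.round(o["q"],2),np.round(o["contact_force"],1));r=rot(o);M=r.as_matrix();print(M.round(3))
print(goto(H))
W=model("wrist");im=bot.read_camera("wrist");cv2.imwrite("pics/w4.png",im[:,:,::-1])
E
```

```text
[0.603 0.16  0.1  ] [-0.41  0.35  0.19  2.17 -1.05  0.3  -0.15] [ 0.1 -0.7  1. ]
[[ 0.67   0.635  0.385]
 [ 0.563 -0.772  0.295]
 [ 0.484  0.019 -0.875]]
[-1.3 -5.2  6.3]
```

View pics/w4.png

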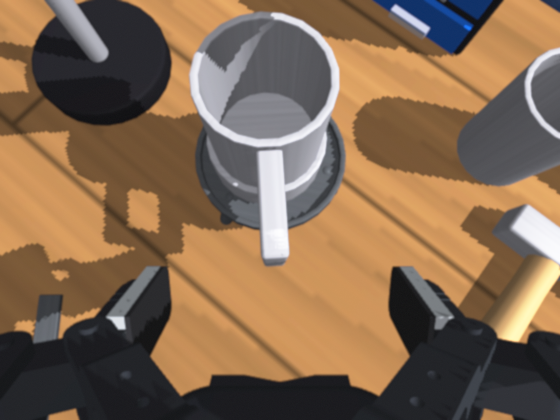

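Wrist view: the handle bar is between the open fingers with its outer end at (274,245-262), close to centre. I'll make the last few mm and close firmly.

Request:
send_rows(
  slide=[
    [-1, -3, 5],
    [-1, -3, 5],
    [-1, -3, 5],
    [-1, -3, 5],
    [-1, -3, 5],
    [-1, -3, 5],
    [-1, -3, 5],
    [-1, -3, 5],
  ],
  roll=[0, 0, 0, 0, 0, 0, 0, 0],
  claw=[1, 0.5, 0, 0, 0, 0, 0, 0],
  force=110,
)

```text
t: 20.97
eef_pos: [0.6022, 0.1637, 0.0952]
tool_rot: [-0.076, 0.91, 0.329, 0.238]
contact_force: [0.2, -1.1, 1.6]
gripper_width: 0.048
grasp_force: 108.5
```

```bash
python3 - <<'E'
from h import *
o=bot.get_obs();print({k:np.round(o[k],2) for k in("eef_pos","q","contact_force","torque","gripper_width","grasp_force")});r=rot(o);M=r.as_matrix()
E
```

```text
{'eef_pos': array([0.6 , 0.16, 0.1 ]), 'q': array([-0.4 ,  0.36,  0.18,  2.18, -1.07,  0.29, -0.13]), 'contact_force': array([ 0.16, -1.1 ,  1.59]), 'torque': array([-0.38,  0.43, -0.13]), 'gripper_width': np.float64(0.05), 'grasp_force': np.float64(108.53)}
```

Request:
send_rows(
  slide=[
    [2, 0, -4],
    [5, 0, -9],
    [8, 0, -14],
    [11, 1, -20],
    [14, 1, -26],
    [14, 1, -26],
    [14, 1, -26],
    [14, 1, -26],
  ],
  roll=[0, 0, 0, 0, 0, 0, 0, 0],
  claw=[0, 0, 0, 0, 0, 0, 0, 0],
  force=110,
)

```text
t: 21.63
eef_pos: [0.6014, 0.1636, 0.1239]
tool_rot: [-0.076, 0.91, 0.33, 0.238]
contact_force: [-1.0, -0.4, -0.5]
gripper_width: 0.035
grasp_force: 109.7
```

```bash
python3 - <<'E'
from h import *
o=bot.get_obs();print({k:np.round(o[k],3) for k in("eef_pos","q","contact_force","torque","gripper_width","grasp_force")});r=rot(o);M=r.as_matrix();print(M.round(3))
s=bot.read_camera("side");w=bot.read_camera("wrist")
cv2.imwrite("pics/lift.png",np.hstack([cv2.resize(s[150:270,180:300],(400,400),interpolation=cv2.INTER_CUBIC),cv2.resize(w,(400,300))[:,:].copy() if 0 else cv2.resize(w[0:420,70:490],(400,400))])[:,:,::-1])
E
```

```text
{'eef_pos': array([0.601, 0.164, 0.124]), 'q': array([-0.495,  0.308,  0.282,  2.163, -0.946,  0.346, -0.272]), 'contact_force': array([-0.984, -0.357, -0.527]), 'torque': array([-0.583,  0.72 , -0.013]), 'gripper_width': np.float64(0.035), 'grasp_force': np.float64(109.699)}
[[ 0.669  0.637  0.383]
 [ 0.565 -0.771  0.295]
 [ 0.483  0.018 -0.875]]
```

View pics/lift.png

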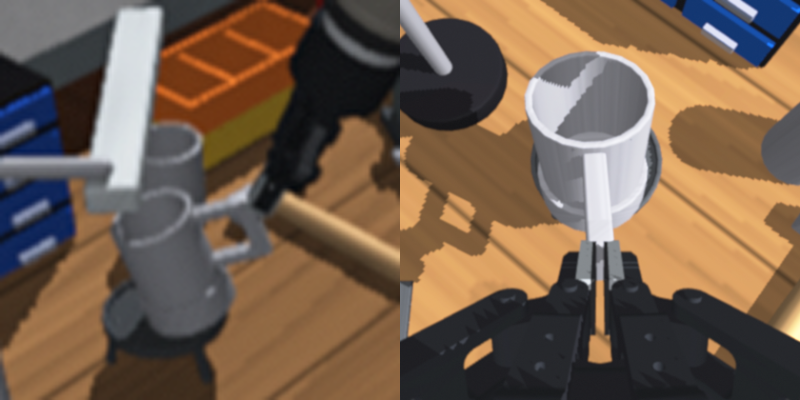

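The side crop shows the tankard tipped about 15° away, with the fingertips holding only the top corner of the handle at (262,200). I'll set it back down and take a deeper grasp.

Request:
send_rows(
  slide=[
    [-3, 0, 6],
    [-6, 0, 11],
    [-9, 0, 16],
    [-12, 0, 21],
    [-14, -1, 26],
    [-14, -1, 26],
    [-14, -1, 26],
    [-14, -1, 26],
  ],
  roll=[0, 0, 0, 0, 0, 0, 0, 0],
  claw=[0, 0, 0, 0, 0, 0, 0.2, 0.5],
  force=110,
)

```text
t: 22.4
eef_pos: [0.6022, 0.1642, 0.095]
tool_rot: [-0.076, 0.91, 0.33, 0.238]
contact_force: [-0.4, 0.4, 0.6]
gripper_width: 0.309
grasp_force: 0.0
```

Request:
send_rows(
  slide=[
    [0, 0, 0],
    [0, 0, 0],
    [0, 0, 0],
    [0, 0, 0],
    [0, 0, 0],
    [0, 0, 0],
    [0, 0, 0],
    [0, 0, 0],
  ],
  roll=[0, 0, 0, 0, 0, 0, 0, 0],
  claw=[0.5, 0.5, 0.5, 0.5, 0.5, 0.5, 0.5, 0.5],
)

```text
t: 23.07
eef_pos: [0.6019, 0.1642, 0.0949]
tool_rot: [-0.076, 0.91, 0.33, 0.238]
contact_force: [-0.5, 0.5, -0.8]
gripper_width: 0.5
grasp_force: 0.0
```

```bash
python3 - <<'E'
from h import *
o=bot.get_obs();print({k:np.round(o[k],3) for k in("eef_pos","q","contact_force","torque","gripper_width","grasp_force")});r=rot(o);M=r.as_matrix();print(M.round(3))
W=model("wrist")
s=bot.read_camera("side");w=bot.read_camera("wrist")
cv2.imwrite("pics/reg.png",np.hstack([cv2.resize(s[180:260,190:270],(400,400),interpolation=cv2.INTER_CUBIC),cv2.resize(w[100:350,150:400],(400,400))])[:,:,::-1])
p=np.array(o["eef_pos"])
for z in(-.0187,0):
  q=p+M[:,2]*z; print("side",proj("side",q),"-> crop",(proj("side",q)-[190,180])*5,"wrist",proj("wrist",q,W), "crop",(proj("wrist",q,W)-[150,100])*1.6)
print("H in crops",(proj("side",H)-[190,180])*5,(proj("wrist",H,W)-[150,100])*1.6, (proj("side",H+[0,0,.026])-[190,180])*5)
E
```

```text
{'eef_pos': array([0.602, 0.164, 0.095]), 'q': array([-0.406,  0.357,  0.178,  2.176, -1.076,  0.288, -0.133]), 'contact_force': array([-0.508,  0.488, -0.78 ]), 'torque': array([-0.311,  0.38 , -0.041]), 'gripper_width': np.float64(0.5), 'grasp_force': np.float64(0.0)}
[[ 0.669  0.637  0.383]
 [ 0.564 -0.771  0.295]
 [ 0.484  0.019 -0.875]]
side [254.53549583 224.26051106] -> crop [322.67747914 221.30255531] wrist [279.62649123 257.79251859] crop [207.40238597 252.46802974]
side [251.56940085 228.97308988] -> crop [307.84700426 244.86544939] wrist [279.63529857 242.93361049] crop [207.41647771 228.69377678]
H in crops [321.71832115 224.23790324] [203.98154731 251.15692177] [318.60829041 185.07180807]
```

View pics/reg.png

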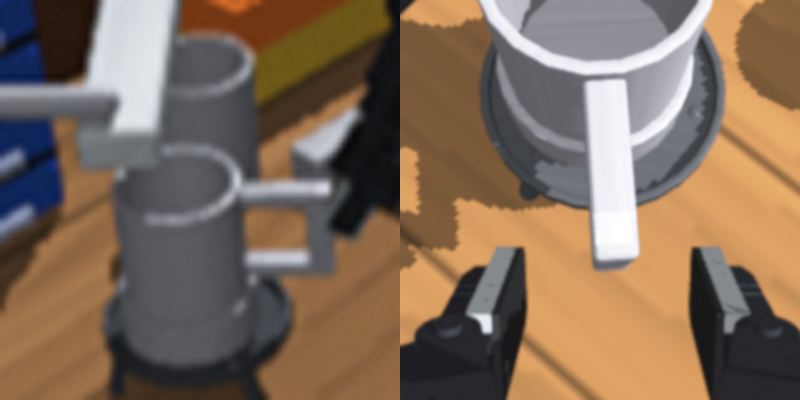

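The side crop shows the tankard upright again in the dish. Its bar is at crop (320,180-275), while the fingertips reach only to about (335,235), so the grasp was too shallow. I'll triangulate the bar corners from the two views.

```bash
python3 - <<'E'
from h import *
o=bot.get_obs();r=rot(o);M=r.as_matrix();p=np.array(o["eef_pos"]);W=model("wrist")
S=lambda x,y:((x+.5)/5-.5+190,(y+.5)/5-.5+180)
w=lambda x,y:((x-400+.5)/1.6-.5+150,(y+.5)/1.6-.5+100)
for n,a,b in(("outer top mid",(327,183),(614,213)),("outer bottom mid",(325,271),(614,266))):
    x,e=tri(ray("side",*S(*a)),ray("wrist",*w(*b),W)); print(n,x.round(4),np.round(e,4),"in tool mm (from grasp pt)",(r.inv().apply(x-p)*1000+[0,0,18.7]).round(1))
for z in(.136,): print(plane("wrist",*w(614,213),z,W).round(4), plane("side",*S(327,183),z).round(4))
print(plane("wrist",*w(614,266),.080,W).round(4), plane("side",*S(325,271),.080).round(4))
# rim centre of tankard in wrist: left edge(485..710)
E
```

```text
outer top mid [0.5973 0.1592 0.1377] [0.0051 0.0051] in tool mm (from grasp pt) [ 14.8   1.7 -22. ]
outer bottom mid [0.5967 0.1568 0.0764] [0.0019 0.0019] in tool mm (from grasp pt) [-16.5   2.   30.7]
[0.6015 0.1627 0.136 ] [0.5945 0.155  0.136 ]
[0.5952 0.1554 0.08  ] [0.5948 0.161  0.08  ]
```

Request:
send_rows(
  slide=[
    [3, 1, 5],
    [6, 2, 10],
    [7, 2, 14],
    [7, 2, 14],
    [7, 2, 14],
    [7, 2, 14],
    [7, 2, 14],
    [7, 2, 14],
  ],
  roll=[0, 0, 0, 0, 0, 0, 0, 0],
  claw=[0.5, 0.5, 0.4, 0, 0, 0, 0, 0],
  force=118,
)

```text
t: 23.83
eef_pos: [0.6129, 0.1707, 0.0859]
tool_rot: [-0.076, 0.91, 0.33, 0.238]
contact_force: [0.2, -0.3, -1.4]
gripper_width: 0.103
grasp_force: 115.1
```

```bash
python3 - <<'E'
from h import *
o=bot.get_obs();print({k:np.round(o[k],3) for k in("eef_pos","q","contact_force","torque","gripper_width","grasp_force")});r=rot(o);M=r.as_matrix();print(M.round(3))
w=bot.read_camera("wrist");cv2.imwrite("pics/pre.png",w[:,:,::-1])
E
```

```text
{'eef_pos': array([0.613, 0.171, 0.086]), 'q': array([-0.397,  0.388,  0.16 ,  2.153, -1.098,  0.278, -0.117]), 'contact_force': array([ 0.203, -0.29 , -1.434]), 'torque': array([-0.225,  0.544,  0.077]), 'gripper_width': np.float64(0.103), 'grasp_force': np.float64(115.131)}
[[ 0.669  0.637  0.383]
 [ 0.564 -0.771  0.295]
 [ 0.483  0.018 -0.875]]
```

Opening is now 0.103, against 0.048 on the bad grasp, so the pads are fully on the bar. I'll lift 20 mm and check for tipping numerically.

Request:
send_rows(
  slide=[
    [2, 0, -4],
    [4, 0, -8],
    [6, 0, -12],
    [9, 0, -16],
    [11, 0, -20],
    [12, 0, -22],
    [12, 0, -22],
    [12, 0, -22],
  ],
  roll=[0, 0, 0, 0, 0, 0, 0, 0],
  claw=[0, 0, 0, 0, 0, 0, 0, 0],
  force=118,
)

```text
t: 24.55
eef_pos: [0.6128, 0.1712, 0.1113]
tool_rot: [-0.076, 0.91, 0.33, 0.238]
contact_force: [-1.2, -0.1, -2.1]
gripper_width: 0.107
grasp_force: 115.2
```

```bash
cat >> h.py <<'E'
def slip(ref="pics/pre.png"):
    a=cv2.imread(ref,0);b=cv2.cvtColor(bot.read_camera("wrist"),cv2.COLOR_RGB2GRAY)
    pts=cv2.goodFeaturesToTrack(a[0:200,180:360],40,.02,5)+np.array([180,0],np.float32)
    q,st,_=cv2.calcOpticalFlowPyrLK(a,b,pts.astype(np.float32),None,winSize=(25,25))
    d=(q-pts)[st[:,0]==1,0];p=pts[st[:,0]==1,0]
    return [(p[i].round().tolist(),d[i].round(1).tolist()) for i in range(len(p))]
E
python3 - <<'E'
from h import *
o=bot.get_obs();print({k:np.round(o[k],3) for k in("eef_pos","contact_force","torque","gripper_width","grasp_force")})
for x in slip():print(*x,end=" ; ")
E
```

```text
{'eef_pos': array([0.613, 0.171, 0.111]), 'contact_force': array([-1.158, -0.087, -2.071]), 'torque': array([-0.632,  0.809,  0.04 ]), 'gripper_width': np.float64(0.107), 'grasp_force': np.float64(115.215)}
[276.0, 19.0] [81.5, 16.600000381469727] ; [204.0, 60.0] [-5.400000095367432, 16.299999237060547] ; [280.0, 23.0] [101.5999984741211, 20.5] ; [222.0, 140.0] [0.4000000059604645, 0.20000000298023224] ; [289.0, 172.0] [0.10000000149011612, -0.10000000149011612] ; [228.0, 77.0] [9.300000190734863, 44.29999923706055] ; [323.0, 138.0] [-0.30000001192092896, 0.30000001192092896] ; [343.0, 143.0] [-3.5, 20.899999618530273] ; [264.0, 173.0] [0.0, 0.0] ; [213.0, 67.0] [-4.699999809265137, 18.899999618530273] ; [280.0, 172.0] [0.10000000149011612, -0.0] ; [216.0, 71.0] [-3.200000047683716, 21.0] ; [221.0, 75.0] [15.5, 39.900001525878906] ; [199.0, 61.0] [-4.5, 14.899999618530273] ; [344.0, 137.0] [-45.099998474121094, 46.400001525878906] ; [190.0, 70.0] [-4.400000095367432, 18.799999237060547] ; [254.0, 12.0] [-17.100000381469727, 6.199999809265137] ; [338.0, 149.0] [-3.9000000953674316, 21
[... 453 characters left out ...]
.20000000298023224, 0.20000000298023224] ; [339.0, 187.0] [-5.699999809265137, 10.100000381469727] ; [181.0, 125.0] [6.400000095367432, 12.0] ; [223.0, 130.0] [0.6000000238418579, 0.4000000059604645] ; [334.0, 39.0] [8.899999618530273, 12.899999618530273] ; [226.0, 121.0] [0.20000000298023224, 1.5] ; [350.0, 198.0] [-5.900000095367432, 8.199999809265137] ; [258.0, 18.0] [-17.100000381469727, 6.199999809265137] ; [233.0, 106.0] [-2.200000047683716, 4.900000095367432] ; [343.0, 42.0] [10.100000381469727, 17.399999618530273] ; [230.0, 112.0] [0.30000001192092896, 0.699999988079071] ; [249.0, 9.0] [-15.800000190734863, 7.300000190734863] ; [201.0, 138.0] [1.399999976158142, 1.7999999523162842] ;
```

```bash
python3 - <<'E'
from h import *
o=bot.get_obs();p=np.array(o["eef_pos"]);W=model("wrist");r=rot(o)
def at(u,v,z,pt):
    s=p-np.array(pt); return (plane("wrist",u,v,z+s[2],W)-s).round(4)
w4=[.6035,.1601,.0999]
f,b,l,rr=[at(u,v,.141,w4) for u,v in((265,141),(267,12),(191,85),(339,85))]
print("w4",f,b,l,rr,"centre",(f+b)/2,(l+rr)/2,np.linalg.norm(f-b),np.linalg.norm(l-rr))
fr=at(277.5,145,.141,[.6019,.1642,.0949]);print("reg front",fr,"axis",fr+.034*np.array([.755,.655,0]))
# pre.png: rim bottom edge below handle root
g=cv2.imread("pics/pre.png",0);print(g[60:180:4,250].tolist());print(g[60:180:4,262].tolist())
E
```

```text
w4 [0.6287 0.19   0.141 ] [0.6787 0.2308 0.141 ] [0.628  0.2322 0.141 ] [0.6704 0.1819 0.141 ] centre [0.6537 0.2104 0.141 ] [0.6492  0.20705 0.141  ] 0.06453402203489253 0.06578639677015301
reg front [0.6275 0.1876 0.141 ] axis [0.65317 0.20987 0.141  ]
[162, 163, 162, 161, 133, 104, 101, 101, 101, 102, 102, 101, 143, 148, 147, 148, 151, 143, 149, 146, 149, 150, 150, 149, 211, 240, 229, 100, 99, 99]
[101, 101, 101, 101, 101, 100, 99, 100, 100, 99, 97, 138, 151, 148, 147, 149, 150, 144, 149, 147, 149, 150, 149, 149, 147, 232, 243, 195, 121, 152]
```

```bash
python3 - <<'E'
from h import *
o=bot.get_obs();p=np.array(o["eef_pos"]);W=model("wrist");r=rot(o)
s=p-np.array([.6129,.1707,.0859])
for u,v in((262,166),(250,162)):print((plane("wrist",u,v,.141+s[2],W)-s).round(4),np.linalg.norm((plane("wrist",u,v,.141+s[2],W)-s)[:2]-[.6545,.2095]))
q=p
for w in([.57,.08,.19],[.58,-.06,.2],[.609,-.215,.195],[.609,-.215,.117]):
    print(w,(r.inv().apply(np.array(w)-p)*1000).round(0),(np.linalg.norm(np.array(w)-q)*1000).round());q=np.array(w)
E
```

```text
[0.6252 0.1909 0.141 ] 0.03474507441975255
[0.6235 0.1954 0.141 ] 0.034079996788047545
[0.57, 0.08, 0.19] [ -42.   45. -112.] 128.0
[0.58, -0.06, 0.2] [-109.  159. -159.] 141.0
[0.609, -0.215, 0.195] [-180.  297. -189.] 158.0
[0.609, -0.215, 0.117] [-217.  295. -121.] 78.0
```

Request:
send_rows(
  slide=[
    [-6, 6, -15],
    [-15, 16, -40],
    [-27, 29, -72],
    [-40, 43, -105],
    [-56, 68, -122],
    [-74, 98, -135],
    [-92, 128, -147],
    [-109, 159, -159],
  ],
  roll=[0, 0, 0, 0, 0, 0, 0, 0],
  claw=[0, 0, 0, 0, 0, 0, 0, 0],
  force=118,
)

```text
t: 25.27
eef_pos: [0.5796, -0.0615, 0.2009]
tool_rot: [-0.076, 0.91, 0.33, 0.239]
contact_force: [0.7, 0.7, -3.5]
gripper_width: 0.105
grasp_force: 115.7
```

```bash
python3 - <<'E'
from h import *
o=bot.get_obs();print({k:np.round(o[k],3) for k in("eef_pos","q","contact_force","torque","gripper_width","grasp_force")});p=np.array(o["eef_pos"]);r=rot(o);print(r.as_matrix().round(3))
for w in([.609,-.215,.195],[.609,-.215,.117]): print(w,(r.inv().apply(np.array(w)-p)*1000).round(0))
d=[x for x in slip() if abs(x[1][0])+abs(x[1][1])<8];print(d)
E
```

```text
{'eef_pos': array([ 0.58 , -0.062,  0.201]), 'q': array([-0.221,  0.203,  0.52 ,  2.096, -0.815,  0.718, -0.011]), 'contact_force': array([ 0.675,  0.722, -3.535]), 'torque': array([-0.601,  0.764, -0.034]), 'gripper_width': np.float64(0.105), 'grasp_force': np.float64(115.749)}
[[ 0.668  0.637  0.384]
 [ 0.565 -0.771  0.296]
 [ 0.484  0.019 -0.875]]
[0.609, -0.215, 0.195] [-70. 137. -29.]
[0.609, -0.215, 0.117] [-108.  135.   39.]
[([222.0, 140.0], [0.4000000059604645, 0.10000000149011612]), ([289.0, 172.0], [-0.30000001192092896, -0.20000000298023224]), ([323.0, 138.0], [-0.5, 1.0]), ([343.0, 143.0], [-0.0, 0.5]), ([264.0, 173.0], [0.8999999761581421, -0.10000000149011612]), ([280.0, 172.0], [-0.4000000059604645, -0.10000000149011612]), ([344.0, 137.0], [-0.0, 0.6000000238418579]), ([338.0, 149.0], [0.10000000149011612, 0.30000001192092896]), ([339.0, 165.0], [-0.800000011920929, 6.699999809265137]), ([339.0, 178.0], [2.5, -3.5]), ([339.0, 159.0], [0.5, -0.0]), ([223.0, 130.0], [0.20000000298023224, 0.8999999761581421]), ([226.0, 121.0], [-1.100000023841858, 3.9000000953674316]), ([233.0, 106.0], [-2.0, 4.599999904632568]), ([230.0, 112.0], [-1.7999999523162842, 4.699999809265137])]
```

Request:
send_rows(
  slide=[
    [-9, 17, -4],
    [-22, 42, -9],
    [-36, 70, -15],
    [-50, 98, -21],
    [-62, 122, -26],
    [-70, 137, -29],
    [-80, 137, -11],
    [-90, 136, 7],
  ],
  roll=[0, 0, 0, 0, 0, 0, 0, 0],
  claw=[0, 0, 0, 0, 0, 0, 0, 0],
  force=118,
)

```text
t: 25.98
eef_pos: [0.6101, -0.2166, 0.1534]
tool_rot: [-0.074, 0.911, 0.329, 0.239]
contact_force: [-0.3, 0.5, -2.8]
gripper_width: 0.11
grasp_force: 116.1
```

```bash
python3 - <<'E'
from h import *
o=bot.get_obs();print({k:np.round(o[k],3) for k in("eef_pos","q","contact_force","torque","gripper_width","grasp_force")});p=np.array(o["eef_pos"]);r=rot(o);print(r.as_matrix().round(3))
for w in([.609,-.215,.122],[.609,-.215,.116],[.609,-.215,.113]): print(w,(r.inv().apply(np.array(w)-p)*1000).round(1))
s=bot.read_camera("side");t=bot.read_camera("top");cv2.imwrite("pics/s5.png",s[:,:,::-1]);cv2.imwrite("pics/t5.png",t[:,:,::-1])
# top-view check: fixed jaw and moving jaw edges + tankard rim predicted
for n,q in (("rim c",[.652,-.1765,.19]),("bed",[.652,-.1765,.075])): print(n,proj("top",q).round(1),proj("side",q).round(1))
# diff vs t0 within vise area: tankard silhouette
a=cv2.imread("pics/top0.png").astype(int);d=np.abs(t[:,:,::-1].astype(int)-a).sum(2)
print(np.column_stack(np.where(d[170:260,310:420]>60)).shape)
E
```

```text
{'eef_pos': array([ 0.61 , -0.217,  0.153]), 'q': array([ 0.08 ,  0.45 ,  0.533,  1.92 , -0.965,  0.884,  0.332]), 'contact_force': array([-0.255,  0.53 , -2.792]), 'torque': array([-0.514,  0.782,  0.017]), 'gripper_width': np.float64(0.11), 'grasp_force': np.float64(116.085)}
[[ 0.67   0.634  0.386]
 [ 0.564 -0.773  0.292]
 [ 0.483  0.022 -0.875]]
[0.609, -0.215, 0.122] [-15.   -2.6  27.5]
[0.609, -0.215, 0.116] [-17.9  -2.7  32.8]
[0.609, -0.215, 0.113] [-19.4  -2.8  35.4]
rim c [359.5 193.7] [317.  146.3]
bed [353.3 201.4] [316.  178.1]
(2987, 2)
```

Request:
send_rows(
  slide=[
    [-4, -1, 7],
    [-8, -2, 14],
    [-12, -2, 21],
    [-15, -3, 27],
    [-16, -3, 29],
    [-17, -3, 31],
    [-18, -3, 33],
    [-18, -3, 33],
  ],
  roll=[0, 0, 0, 0, 0, 0, 0, 0],
  claw=[0, 0, 0, 0, 0, 0, 0, 0],
  force=118,
)

```text
t: 26.75
eef_pos: [0.6079, -0.2118, 0.1155]
tool_rot: [-0.076, 0.91, 0.33, 0.238]
contact_force: [-0.5, -0.0, -3.3]
gripper_width: 0.104
grasp_force: 116.2
```

```bash
python3 - <<'E'
from h import *
o=bot.get_obs();print({k:np.round(o[k],3) for k in("eef_pos","contact_force","torque","gripper_width","grasp_force")})
d=[x for x in slip() if abs(x[1][0])+abs(x[1][1])<8];print([x for x in d])
E
```

```text
{'eef_pos': array([ 0.608, -0.212,  0.116]), 'contact_force': array([-0.522, -0.029, -3.324]), 'torque': array([-0.67 ,  0.73 ,  0.015]), 'gripper_width': np.float64(0.104), 'grasp_force': np.float64(116.159)}
[([222.0, 140.0], [0.4000000059604645, 0.10000000149011612]), ([289.0, 172.0], [-0.10000000149011612, -0.20000000298023224]), ([323.0, 138.0], [-0.30000001192092896, 0.4000000059604645]), ([264.0, 173.0], [0.20000000298023224, -0.10000000149011612]), ([280.0, 172.0], [-0.10000000149011612, -0.10000000149011612]), ([338.0, 149.0], [0.699999988079071, -0.699999988079071]), ([339.0, 178.0], [2.0, 4.800000190734863]), ([339.0, 159.0], [0.30000001192092896, -0.20000000298023224]), ([341.0, 172.0], [0.6000000238418579, 3.0]), ([209.0, 154.0], [-1.7999999523162842, -1.7999999523162842]), ([223.0, 130.0], [0.4000000059604645, 0.20000000298023224]), ([334.0, 39.0], [3.299999952316284, 4.599999904632568]), ([226.0, 121.0], [-0.6000000238418579, 2.700000047683716]), ([230.0, 112.0], [-0.8999999761581421, 3.299999952316284])]
```

Request:
send_rows(
  slide=[
    [0, 1, 0],
    [-0.5, 2, 1],
    [-1, 2, 1.5],
    [-1, 2, 2],
    [-1.5, 2, 2.5],
    [-1.5, 2, 2.5],
    [-1.5, 2, 2.5],
    [-1.5, 2, 2.5],
  ],
  roll=[0, 0, 0, 0, 0, 0, 0, 0],
  claw=[0, 0, 0, 0, 0, 0, 0, 0],
  force=118,
)

```text
t: 27.47
eef_pos: [0.6098, -0.2142, 0.1148]
tool_rot: [-0.076, 0.91, 0.329, 0.239]
contact_force: [-4.6, -1.8, 8.5]
gripper_width: 0.104
grasp_force: 117.9
```

Request:
send_rows(
  slide=[
    [0, 0, 0],
    [0, 0, 0],
    [0, 0, 0],
    [0, 0, 0],
    [0, 0, 0],
    [0, 0, 0],
    [0, 0, 0],
    [0, 0, 0],
  ],
  roll=[0, 0, 0, 0, 0, 0, 0, 0],
  claw=[0.2, 0.3, 0.4, 0.4, 0.4, 0.4, 0.4, 0.4],
)

```text
t: 28.13
eef_pos: [0.6091, -0.2134, 0.1128]
tool_rot: [-0.076, 0.91, 0.33, 0.238]
contact_force: [0.2, 0.2, -1.3]
gripper_width: 0.398
grasp_force: 0.0
```

Request:
send_rows(
  slide=[
    [0, 0, -6],
    [0, 0, -18],
    [0, 0, -35],
    [0, 0, -60],
    [0, 0, -90],
    [0, 0, -125],
    [0, 0, -160],
    [0, 0, -190],
  ],
  roll=[0, 0, 0, 0, 0, 0, 0, 0],
  claw=[0.4, 0.4, 0.4, 0.4, 0.4, 0.4, 0.4, 0.4],
)

```text
t: 28.8
eef_pos: [0.5346, -0.2715, 0.2822]
tool_rot: [-0.075, 0.911, 0.329, 0.239]
contact_force: [0.3, -0.1, 0.8]
gripper_width: 0.401
grasp_force: 0.0
```

```bash
cat > m.py <<'E'
from h import *
o=bot.get_obs();print({k:np.round(o[k],3) for k in("eef_pos","q","contact_force","torque","gripper_width","grasp_force")});p=np.array(o["eef_pos"]);r=rot(o);print(r.as_matrix().round(3))
W=model("wrist");w=bot.read_camera("wrist");s=bot.read_camera("side");t=bot.read_camera("top")
for n,i in(("w6",w),("s6",s),("t6",t)):cv2.imwrite(f"pics/{n}.png",i[:,:,::-1])
G=np.array([.528,-.097,.097])
print("proj grip wrist",proj("wrist",G,W).round(1),"hub",proj("wrist",[.528,-.097,.062],W).round(1),"rim",proj("wrist",[.652,-.1765,.17],W).round(1))
# black sleeve in top & side
for n,i,(u,v) in(("top",t,proj("top",G)),("side",s,proj("side",G))):
    u,v=int(u),int(v);x0,y0=u-18,v-18
    m=(i[y0:v+19,x0:u+19].max(2)<45).astype(np.uint8)
    k,l,st,ce=cv2.connectedComponentsWithStats(m)
    print(n,(u,v),[(st[j].tolist(),(ce[j]+[x0,y0]).round(1).tolist()) for j in range(1,k) if st[j,4]>8])
E
python3 m.py
```

```text
{'eef_pos': array([ 0.535, -0.272,  0.282]), 'q': array([ 0.108,  0.257,  0.656,  1.85 , -0.743,  1.114,  0.213]), 'contact_force': array([ 0.281, -0.088,  0.791]), 'torque': array([-0.32 ,  0.391, -0.046]), 'gripper_width': np.float64(0.401), 'grasp_force': np.float64(0.0)}
[[ 0.67   0.635  0.385]
 [ 0.563 -0.773  0.293]
 [ 0.484  0.02  -0.875]]
proj grip wrist [145.1 165.9] hub [155.3 176. ] rim [278.4  92.3]
top (326, 243) []
side (332, 196) [([15, 15, 9, 10, 51], [333.2, 196.8]), ([0, 31, 27, 6, 109], [328.1, 212.2])]
```

```bash
python3 - <<'E'
from h import *
W=model("wrist");w=cv2.imread("pics/w6.png");t=cv2.imread("pics/t6.png")
def blobs(i,x0,y0,x1,y1,th):
    m=(i[y0:y1,x0:x1].max(2)<th).astype(np.uint8);k,l,st,ce=cv2.connectedComponentsWithStats(m);out=[]
    for j in range(1,k):
        if st[j,4]>40:
            c=max(cv2.findContours((l==j).astype(np.uint8),cv2.RETR_EXTERNAL,cv2.CHAIN_APPROX_NONE)[0],key=len)
            R_=cv2.minAreaRect(c);out.append(((np.array(R_[0])+[x0,y0]).round(1).tolist(),np.round(R_[1],1).tolist(),round(R_[2],1),int(st[j,4])))
    return out
for th in(40,55,70):print("wrist",th,blobs(w,85,110,225,240,th)); print("top",th,blobs(t,300,215,350,265,th))
x=np.array([.836,-.549,0]);G=np.array([.528,-.097,.097])
print("expected ends wrist",proj("wrist",G+.023*x,W),proj("wrist",G-.023*x,W))
print("top expected",proj("top",G+.023*x),proj("top",G-.023*x),"side",proj("side",G+.023*x),proj("side",G-.023*x))
s=cv2.imread("pics/s6.png");print("side",blobs(s,315,180,350,205,55))
E
```

```text
wrist 40 []
top 40 []
wrist 55 [([142.8, 169.4], [13.4, 43.3], 73.1, 509)]
top 55 []
wrist 70 [([142.9, 169.6], [14.9, 44.9], 71.6, 584)]
top 70 [([325.7, 244.5], [5.0, 13.3], 33.7, 63)]
expected ends wrist [164.18362449 160.73480078] [121.35832545 172.71646605]
top expected [330.56042537 236.53630689] [321.43925584 250.09128724] side [329.76183777 192.5603701 ] [335.1348683  200.94791285]
side [([333.4, 197.3], [11.6, 5.8], 63.4, 58)]
```

```bash
cat >> h.py <<'E'
VX=np.array([.836,-.549,0]);VY=np.array([.549,.836,0]);VZ=np.array([0,0,1.])
E
python3 - <<'E'
from h import *
W=model("wrist");o=bot.get_obs();p=np.array(o["eef_pos"]);r=rot(o);M=r.as_matrix()
w=ray("wrist",142.9,169.5,W)
for n,px in(("side",(333.4,197.3)),("top",(325.7,244.5))): print(n,[np.round(v,4) for v in tri(w,ray(n,*px))])
print("plane .097:",plane("wrist",142.9,169.5,.097,W).round(4),plane("side",333.4,197.3,.097).round(4),plane("top",325.7,244.5,.099).round(4))
G=np.array([.5265,-.0965,.097])
for s in(.10,): 
  t=G-.006*VX+(.012-s)*M[:,2]; print(t.round(3),(M.T@(t-p)*1000).round(0))
E
```

```text
side [array([ 0.5256, -0.0984,  0.0952]), array([0.0002, 0.0002])]
top [array([ 0.5255, -0.0966,  0.0916]), array([0.0004, 0.0004])]
plane .097: [ 0.5258 -0.0992  0.097 ] [ 0.5239 -0.0963  0.097 ] [ 0.5244 -0.096   0.099 ]
[ 0.487 -0.119  0.174] [   1. -152.  121.]
```

Request:
send_rows(
  slide=[
    [0, -25, 0],
    [0, -60, 20],
    [0, -95, 45],
    [0, -125, 75],
    [0, -145, 100],
    [0, -152, 115],
    [0, -152, 120],
    [0, -152, 120],
  ],
  roll=[7, 14, 21, 28, 35, 42, 49, 56],
  claw=[0.45, 0.45, 0.45, 0.45, 0.45, 0.45, 0.45, 0.45],
)

```text
t: 29.62
eef_pos: [0.4839, -0.1143, 0.1691]
tool_rot: [-0.18, 0.959, -0.138, 0.172]
contact_force: [0.5, -0.5, 0.2]
gripper_width: 0.452
grasp_force: 0.0
```

```bash
cat > c.py <<'E'
from h import *
o=bot.get_obs();p=np.array(o["eef_pos"]);M=rot(o).as_matrix()
print("p",p.round(4),"q",np.round(o["q"],2),"F",np.round(o["contact_force"],1),"w",round(o["gripper_width"],3));print(M.round(3))
y=M[:,1]@VX;x=M[:,0]@VX;print("roll needed",np.degrees(np.arctan2(y,x)).round(1))
G=np.array([.525,-.098,.096])
t=G-.005*VX+.012*M[:,2];print("to grip",(M.T@(t-p)*1000).round(1))
E
python3 c.py
```

```text
p [ 0.4839 -0.1143  0.1691] q [-0.17  0.15  0.65  2.26 -0.87  0.74 -0.73] F [ 0.5 -0.5  0.2] w 0.452
[[ 0.903 -0.203  0.379]
 [-0.327 -0.897  0.298]
 [ 0.279 -0.393 -0.876]]
roll needed 19.0
to grip [ 6.7  4.1 95.7]
```

Request:
send_rows(
  slide=[
    [3, 2, 0],
    [7, 4, 5],
    [7, 4, 15],
    [7, 4, 35],
    [7, 4, 55],
    [7, 4, 75],
    [7, 4, 88],
    [7, 4, 96],
  ],
  roll=[7, 14, 19, 19, 19, 19, 19, 19],
  claw=[0.45, 0.45, 0.45, 0.45, 0.45, 0.45, 0.45, 0.45],
)

```text
t: 30.28
eef_pos: [0.5269, -0.0928, 0.0854]
tool_rot: [-0.205, 0.923, -0.292, 0.141]
contact_force: [0.6, -0.2, 0.1]
gripper_width: 0.453
grasp_force: 0.0
```

Request:
send_rows(
  slide=[
    [0, 0, 0],
    [0, 0, 0],
    [0, 0, 0],
    [0, 0, 0],
    [0, 0, 0],
    [0, 0, 0],
    [0, 0, 0],
    [0, 0, 0],
  ],
  roll=[0, 0, 0, 0, 0, 0, 0, 0],
  claw=[0.3, 0.1, 0, 0, 0, 0, 0, 0],
  force=30,
)

```text
t: 30.95
eef_pos: [0.5279, -0.0945, 0.088]
tool_rot: [-0.205, 0.923, -0.293, 0.143]
contact_force: [0.6, -0.3, -0.1]
gripper_width: 0.0
grasp_force: 0.0
```

```bash
cat >> c.py <<'E'
# circle offsets in tool mm for crank angles (deg) from a start angle
import sys
if len(sys.argv)>1:
    a0=float(sys.argv[1]);st=float(sys.argv[2])
    f=lambda a:35*(-np.sin(np.radians(a))*VY+np.cos(np.radians(a))*VZ)
    for k in range(1,17): print(a0+k*st,(M.T@(f(a0+k*st)-f(a0))).round(1).tolist())
E
python3 c.py 0 22.5
```

```text
p [ 0.5279 -0.0945  0.088 ] q [-0.13  0.37  0.56  2.26 -1.23  0.67 -0.77] F [ 0.6 -0.3 -0.1] w 0.0
[[ 0.788 -0.481  0.384]
 [-0.599 -0.744  0.295]
 [ 0.144 -0.463 -0.875]]
roll needed 0.4
to grip [-4.   0.3  2. ]
22.5 [0.5, 13.1, -3.8]
45.0 [0.2, 26.7, -2.4]
67.5 [-0.9, 38.7, 4.1]
90.0 [-2.6, 47.2, 14.6]
112.5 [-4.8, 51.1, 27.5]
135.0 [-6.9, 49.6, 40.9]
157.5 [-8.8, 43.0, 52.8]
180.0 [-10.1, 32.4, 61.2]
202.5 [-10.6, 19.3, 65.0]
225.0 [-10.3, 5.7, 63.6]
247.5 [-9.2, -6.3, 57.1]
270.0 [-7.4, -14.8, 46.6]
292.5 [-5.3, -18.7, 33.7]
315.0 [-3.2, -17.2, 20.3]
337.5 [-1.3, -10.6, 8.5]
360.0 [-0.0, -0.0, 0.0]
```

```bash
cat > b.py <<'E'
from h import *
W=model("wrist");w=bot.read_camera("wrist");s=bot.read_camera("side");t=bot.read_camera("top")
for n,i in(("w7",w),("s7",s),("t7",t)):cv2.imwrite(f"pics/{n}.png",i[:,:,::-1])
def blobs(i,x0,y0,x1,y1,th,a=30):
    m=(i[y0:y1,x0:x1].max(2)<th).astype(np.uint8);k,l,st,ce=cv2.connectedComponentsWithStats(m)
    return [((ce[j]+[x0,y0]).round(1).tolist(),(st[j,:4]+[x0,y0,0,0]).tolist(),int(st[j,4])) for j in range(1,k) if st[j,4]>a]
o=bot.get_obs();p=np.array(o["eef_pos"]);M=rot(o).as_matrix()
print("TCP wrist px",proj("wrist",p,W).round(1),"grip .0187",proj("wrist",p-M[:,2]*.0187,W).round(1))
for a in(0,20,40,340):
    g=np.array([.525,-.098,.062])+.035*(-np.sin(np.radians(a))*VY+np.cos(np.radians(a))*VZ)
    print(a,"wrist",proj("wrist",g,W).round(0),"ends",proj("wrist",g+.023*VX,W).round(0),proj("wrist",g-.023*VX,W).round(0),"side",proj("side",g).round(1))
print("wrist",blobs(w,150,130,420,420,55));print("side",blobs(s,300,175,360,225,55,15))
print("TCP side",proj("side",p))
E
python3 b.py
```

```text
TCP wrist px [280.2 242.6] grip .0187 [280.3 257.4]
0 wrist [280. 248.] ends [280. 201.] [279. 294.] side [333.4 196.9]
20 wrist [304. 250.] ends [305. 202.] [303. 296.] side [337.2 196.9]
40 wrist [329. 250.] ends [331. 202.] [328. 296.] side [340.5 198. ]
340 wrist [261. 244.] ends [261. 199.] [261. 288.] side [329.6 198.2]
wrist [([280.5, 232.4], [265, 201, 33, 92], 1722), ([265.7, 378.8], [150, 306, 269, 114], 7458), ([352.4, 323.7], [345, 314, 14, 21], 145), ([381.2, 354.1], [375, 346, 13, 19], 121), ([217.0, 386.5], [213, 383, 10, 7], 44)]
side [([314.6, 203.5], [300, 175, 41, 50], 576), ([346.3, 180.1], [331, 175, 29, 16], 250), ([333.2, 196.9], [329, 192, 9, 12], 57)]
TCP side [331.76882451 199.67563192]
```

The sleeve is still at angle 0 and centred under the fingers (wrist blob at column 280, rows 201-293). The shut pads lie above it, so the real fingertips end about 14 mm behind the stated TCP. I'll open, go 17 mm deeper and close.

Request:
send_rows(
  slide=[
    [0, 0, 0],
    [0, 0, 0],
    [0, 0, 0],
    [-2, 0, 0],
    [-4, 0, 4],
    [-4, 0, 9],
    [-4, 0, 14],
    [-4, 0, 17],
  ],
  roll=[0, 0, 0, 0, 0, 0, 0, 0],
  claw=[0.45, 0.45, 0.45, 0.45, 0.45, 0.45, 0.45, 0.45],
)

```text
t: 31.77
eef_pos: [0.5312, -0.0864, 0.0714]
tool_rot: [-0.205, 0.923, -0.292, 0.142]
contact_force: [0.3, -0.2, -1.1]
gripper_width: 0.449
grasp_force: 0.0
```

Request:
send_rows(
  slide=[
    [0, 0, 0],
    [0, 0, 0],
    [0, 0, 0],
    [0, 0, 0],
    [0, 0, 0],
    [0, 0, 0],
    [0, 0, 0],
    [0, 0, 0],
  ],
  roll=[0, 0, 0, 0, 0, 0, 0, 0],
  claw=[0.3, 0.1, 0, 0, 0, 0, 0, 0],
  force=35,
)

```text
t: 32.43
eef_pos: [0.5317, -0.0881, 0.0732]
tool_rot: [-0.205, 0.923, -0.293, 0.144]
contact_force: [-2.8, -2.0, 8.0]
gripper_width: -0.002
grasp_force: 4.4
```

```bash
python3 c.py | head -6; python3 -c "
from station import bot;print(bot.get_obs()['t'],bot.get_obs()['grasp_force'])"
```

```text
p [ 0.5317 -0.0881  0.0732] q [-0.12  0.4   0.52  2.27 -1.29  0.64 -0.72] F [-2.8 -2.   8. ] w -0.002
[[ 0.787 -0.482  0.386]
 [-0.6   -0.744  0.294]
 [ 0.145 -0.463 -0.874]]
roll needed 0.3
to grip [ -0.9   0.  -14.2]
32.4333 4.352778699249029
```

```bash
python3 b.py; python3 - <<'E'
import cv2
g=cv2.imread("pics/w7.png",0)
for v in range(190,350,8):print(v,g[v,240:321:5].tolist())
E
```

```text
TCP wrist px [280.1 242.5] grip .0187 [280.2 257.4]
0 wrist [279. 256.] ends [279. 204.] [279. 306.] side [333.4 196.9]
20 wrist [306. 258.] ends [307. 205.] [305. 309.] side [337.2 196.9]
40 wrist [334. 258.] ends [335. 205.] [333. 309.] side [340.5 198. ]
340 wrist [258. 252.] ends [258. 202.] [258. 300.] side [329.6 198.2]
wrist [([369.3, 161.1], [345, 161, 47, 2], 54), ([274.4, 233.7], [257, 203, 36, 90], 1809), ([267.5, 378.6], [150, 306, 269, 114], 7198), ([351.9, 323.2], [345, 314, 13, 19], 142)]
side [([314.6, 203.5], [300, 175, 41, 50], 574), ([344.1, 184.1], [328, 175, 32, 29], 436)]
TCP side [329.2288263  204.15188605]
190 [88, 88, 86, 221, 221, 221, 225, 227, 230, 190, 151, 149, 146, 145, 141, 234, 222]
198 [87, 87, 88, 108, 125, 134, 146, 143, 149, 120, 91, 82, 76, 77, 77, 69, 58]
206 [88, 90, 89, 88, 34, 39, 60, 63, 45, 38, 32, 77, 75, 64, 56, 63, 72]
214 [89, 89, 88, 81, 33, 38, 43, 45, 43, 37, 29, 59, 59, 69, 77, 78, 81]
222 [88, 88, 87, 78, 32, 39, 43, 45, 41, 37, 30, 75, 78, 80, 80, 78, 78]
230 [86, 84, 79, 74, 32, 39, 44, 45, 41, 38, 29, 82, 80, 78, 78, 77, 77]
238
[... 376 characters left out ...]
, 54, 120, 147]
278 [142, 57, 56, 55, 127, 200, 200, 127, 48, 182, 200, 200, 71, 56, 55, 63, 151]
286 [137, 55, 54, 54, 178, 200, 200, 125, 47, 181, 200, 200, 117, 54, 54, 53, 156]
294 [83, 55, 55, 53, 77, 159, 225, 136, 64, 204, 222, 143, 66, 54, 53, 55, 129]
302 [55, 50, 58, 57, 45, 54, 53, 134, 63, 187, 54, 55, 47, 58, 56, 51, 54]
310 [54, 55, 55, 54, 53, 54, 53, 38, 63, 50, 54, 54, 54, 53, 53, 54, 54]
318 [54, 54, 53, 53, 54, 54, 38, 59, 63, 49, 50, 54, 54, 52, 54, 53, 54]
326 [54, 53, 54, 54, 53, 54, 27, 34, 63, 44, 34, 53, 53, 53, 54, 54, 53]
334 [54, 53, 53, 53, 52, 36, 35, 53, 61, 42, 34, 31, 53, 52, 53, 54, 53]
342 [53, 54, 54, 54, 48, 27, 46, 51, 61, 41, 38, 29, 54, 54, 55, 54, 54]
```

The pad end faces span rows 250-295, which puts the real fingertips about 36 mm behind the reported TCP. They are resting on top of the sleeve. I'll open, go 22 mm deeper and close.

Request:
send_rows(
  slide=[
    [0, 0, -4],
    [0, 0, -4],
    [0, -1, -4],
    [0, -2, -4],
    [0, -2, 4],
    [0, -2, 12],
    [0, -2, 18],
    [0, -2, 22],
  ],
  roll=[0, 0, 0, 0, 0, 0, 0, 0],
  claw=[0.5, 0.5, 0.5, 0.5, 0.5, 0.5, 0.5, 0.5],
)

```text
t: 33.25
eef_pos: [0.5406, -0.0782, 0.0532]
tool_rot: [-0.205, 0.923, -0.292, 0.142]
contact_force: [-0.5, -0.7, 0.7]
gripper_width: 0.5
grasp_force: 0.0
```

Request:
send_rows(
  slide=[
    [0, 0, 0],
    [0, 0, 0],
    [0, 0, 0],
    [0, 0, 0],
    [0, 0, 0],
    [0, 0, 0],
    [0, 0, 0],
    [0, 0, 0],
  ],
  roll=[0, 0, 0, 0, 0, 0, 0, 0],
  claw=[0.3, 0.1, 0, 0, 0, 0, 0, 0],
  force=35,
)

```text
t: 33.92
eef_pos: [0.5406, -0.0789, 0.054]
tool_rot: [-0.205, 0.923, -0.293, 0.143]
contact_force: [-0.7, 0.2, 0.8]
gripper_width: 0.172
grasp_force: 34.2
```

```bash
python3 c.py 0 22.5; python3 -c "
from station import bot;o=bot.get_obs();print(o['t'],o['grasp_force'])"
```

```text
p [ 0.5406 -0.0789  0.054 ] q [-0.05  0.44  0.42  2.26 -1.34  0.6  -0.68] F [-0.7  0.2  0.8] w 0.172
[[ 0.788 -0.481  0.383]
 [-0.599 -0.745  0.296]
 [ 0.143 -0.463 -0.875]]
roll needed 0.4
to grip [  0.3   2.3 -37.2]
22.5 [0.5, 13.1, -3.8]
45.0 [0.2, 26.7, -2.4]
67.5 [-0.9, 38.7, 4.1]
90.0 [-2.6, 47.2, 14.6]
112.5 [-4.7, 51.1, 27.5]
135.0 [-6.9, 49.6, 41.0]
157.5 [-8.7, 43.0, 52.8]
180.0 [-10.0, 32.4, 61.2]
202.5 [-10.6, 19.3, 65.0]
225.0 [-10.2, 5.7, 63.6]
247.5 [-9.1, -6.3, 57.1]
270.0 [-7.4, -14.8, 46.6]
292.5 [-5.3, -18.7, 33.7]
315.0 [-3.1, -17.2, 20.3]
337.5 [-1.3, -10.6, 8.5]
360.0 [-0.0, -0.0, 0.0]
33.9167 34.19893205165863
```

Request:
send_rows(
  slide=[
    [0.3, 6.5, -2.4],
    [0.5, 13.1, -3.8],
    [0.4, 20, -3.6],
    [0.2, 26.7, -2.4],
    [-0.3, 33, 0.3],
    [-0.9, 38.7, 4.1],
    [-1.7, 43.4, 9],
    [-2.6, 47.2, 14.6],
  ],
  roll=[0, 0, 0, 0, 0, 0, 0, 0],
  claw=[0, 0, 0, 0, 0, 0, 0, 0],
  force=35,
)

```text
t: 34.58
eef_pos: [0.5218, -0.1085, 0.0192]
tool_rot: [-0.206, 0.923, -0.292, 0.143]
contact_force: [2.5, 4.3, 2.8]
gripper_width: 0.17
grasp_force: 34.7
```

```bash
python3 c.py 90 22.5 | grep -v "grip" | head -14
```

```text
p [ 0.5218 -0.1085  0.0192] q [ 0.26  0.48  0.13  2.27 -1.36  0.5  -0.56] F [2.5 4.3 2.8] w 0.17
[[ 0.788 -0.481  0.385]
 [-0.599 -0.744  0.296]
 [ 0.144 -0.463 -0.874]]
roll needed 0.4
112.5 [-2.1, 3.8, 12.9]
135.0 [-4.3, 2.4, 26.3]
157.5 [-6.1, -4.2, 38.2]
180.0 [-7.4, -14.8, 46.7]
202.5 [-7.9, -27.9, 50.5]
225.0 [-7.6, -41.5, 49.0]
247.5 [-6.5, -53.5, 42.6]
270.0 [-4.8, -62.0, 32.1]
292.5 [-2.6, -65.9, 19.2]
```

Request:
send_rows(
  slide=[
    [-1, 2.4, 6.3],
    [-2.1, 3.8, 12.9],
    [-3.2, 3.6, 19.8],
    [-4.3, 2.4, 26.3],
    [-5.3, -0.4, 32.6],
    [-6.1, -4.2, 38.2],
    [-6.8, -9.2, 43],
    [-7.4, -14.8, 46.7],
  ],
  roll=[0, 0, 0, 0, 0, 0, 0, 0],
  claw=[0, 0, 0, 0, 0, 0, 0, 0],
  force=35,
)

```text
t: 35.25
eef_pos: [0.5399, -0.0802, -0.0163]
tool_rot: [-0.205, 0.923, -0.293, 0.143]
contact_force: [-4.8, -2.0, 9.5]
gripper_width: 0.175
grasp_force: 35.6
```

```bash
python3 c.py 180 22.5 | grep -v "grip" | head -14
```

```text
p [ 0.5399 -0.0802 -0.0163] q [ 0.55  0.57 -0.3   2.24 -1.36  0.26 -0.56] F [-4.8 -2.   9.5] w 0.175
[[ 0.787 -0.483  0.384]
 [-0.6   -0.744  0.295]
 [ 0.143 -0.462 -0.875]]
roll needed 0.3
202.5 [-0.6, -13.1, 3.8]
225.0 [-0.3, -26.7, 2.3]
247.5 [0.8, -38.7, -4.1]
270.0 [2.6, -47.2, -14.6]
292.5 [4.7, -51.0, -27.6]
315.0 [6.8, -49.6, -41.0]
337.5 [8.7, -43.0, -52.8]
360.0 [10.0, -32.3, -61.3]
382.5 [10.6, -19.2, -65.1]
```

Request:
send_rows(
  slide=[
    [-0.6, -13.1, 3.8],
    [-0.3, -26.7, 2.3],
    [0.8, -38.7, -4.1],
    [2.6, -47.2, -14.6],
    [4.7, -51, -27.6],
    [6.8, -49.6, -41],
    [8.7, -43, -52.8],
    [10, -32.3, -61.3],
  ],
  roll=[0, 0, 0, 0, 0, 0, 0, 0],
  claw=[0, 0, 0, 0, 0, 0, 0, 0],
  force=35,
)

```text
t: 35.92
eef_pos: [0.5404, -0.0793, 0.0544]
tool_rot: [-0.205, 0.923, -0.292, 0.143]
contact_force: [8.7, 2.2, -14.3]
gripper_width: 0.17
grasp_force: 34.5
```

```bash
python3 c.py 0 11.25 | grep -v "grip"
```

```text
p [ 0.5404 -0.0793  0.0544] q [ 0.37  0.4  -0.09  2.23 -1.11  0.42 -0.88] F [  8.7   2.2 -14.3] w 0.17
[[ 0.789 -0.48   0.384]
 [-0.598 -0.745  0.296]
 [ 0.144 -0.462 -0.875]]
roll needed 0.5
11.25 [0.4, 6.4, -2.5]
22.5 [0.5, 13.1, -3.8]
33.75 [0.4, 20.0, -3.7]
45.0 [0.2, 26.7, -2.4]
56.25 [-0.3, 33.0, 0.3]
67.5 [-1.0, 38.7, 4.1]
78.75 [-1.8, 43.5, 8.9]
90.0 [-2.7, 47.2, 14.6]
101.25 [-3.7, 49.8, 20.9]
112.5 [-4.8, 51.0, 27.5]
123.75 [-5.9, 51.0, 34.3]
135.0 [-7.0, 49.6, 40.9]
146.25 [-7.9, 46.9, 47.2]
157.5 [-8.8, 43.0, 52.8]
168.75 [-9.5, 38.1, 57.5]
180.0 [-10.1, 32.4, 61.2]
```

Request:
send_rows(
  slide=[
    [0.4, 6.4, -2.5],
    [0.5, 13.1, -3.8],
    [0.4, 20, -3.7],
    [0.2, 26.7, -2.4],
    [-0.3, 33, 0.3],
    [-1, 38.7, 4.1],
    [-1.8, 43.5, 8.9],
    [-2.7, 47.2, 14.6],
  ],
  roll=[0, 0, 0, 0, 0, 0, 0, 0],
  claw=[0, 0, 0, 0, 0, 0, 0, 0],
  force=60,
)

```text
t: 36.58
eef_pos: [0.5218, -0.1086, 0.0187]
tool_rot: [-0.206, 0.923, -0.293, 0.143]
contact_force: [2.3, 3.9, 3.3]
gripper_width: 0.167
grasp_force: 59.7
```

```bash
python3 c.py 90 7.5 | grep -v "grip"
```

```text
p [ 0.5218 -0.1086  0.0187] q [ 0.5   0.48 -0.15  2.25 -1.21  0.39 -0.68] F [2.3 3.9 3.3] w 0.167
[[ 0.788 -0.481  0.385]
 [-0.599 -0.744  0.296]
 [ 0.144 -0.464 -0.874]]
roll needed 0.4
97.5 [-0.7, 1.9, 4.1]
105.0 [-1.4, 3.1, 8.5]
112.5 [-2.1, 3.8, 12.9]
120.0 [-2.8, 4.0, 17.5]
127.5 [-3.6, 3.5, 21.9]
135.0 [-4.3, 2.4, 26.3]
142.5 [-4.9, 0.7, 30.6]
150.0 [-5.5, -1.5, 34.5]
157.5 [-6.1, -4.2, 38.2]
165.0 [-6.6, -7.3, 41.5]
172.5 [-7.1, -10.9, 44.3]
180.0 [-7.4, -14.8, 46.7]
187.5 [-7.7, -19.0, 48.5]
195.0 [-7.9, -23.4, 49.8]
202.5 [-8.0, -27.9, 50.5]
210.0 [-7.9, -32.5, 50.6]
```

Next I'll go to about 135° (contact is expected near 144°) and read the force.

Request:
send_rows(
  slide=[
    [-0.7, 1.9, 4.1],
    [-1.4, 3.1, 8.5],
    [-2.1, 3.8, 12.9],
    [-2.8, 4, 17.5],
    [-3.6, 3.5, 21.9],
    [-4.3, 2.4, 26.3],
    [-4.3, 2.4, 26.3],
    [-4.3, 2.4, 26.3],
  ],
  roll=[0, 0, 0, 0, 0, 0, 0, 0],
  claw=[0, 0, 0, 0, 0, 0, 0, 0],
  force=60,
)

```text
t: 37.25
eef_pos: [0.5273, -0.0996, -0.006]
tool_rot: [-0.205, 0.923, -0.293, 0.143]
contact_force: [5.0, 2.5, 0.5]
gripper_width: 0.162
grasp_force: 59.4
```

```bash
python3 c.py 135 5 | grep -v "grip";python3 - <<'E'
from h import *
o=bot.get_obs();F=np.array(o["contact_force"]);a=np.radians(135);tan=-np.cos(a)*VY-np.sin(a)*VZ
print("tangential",F@tan,"radial",F@(-np.sin(a)*VY+np.cos(a)*VZ),"axial",F@VX)
E
```

```text
p [ 0.5273 -0.0996 -0.006 ] q [ 0.55  0.54 -0.24  2.25 -1.3   0.32 -0.59] F [5.  2.5 0.5] w 0.162
[[ 0.788 -0.481  0.384]
 [-0.599 -0.744  0.296]
 [ 0.143 -0.463 -0.875]]
roll needed 0.4
140.0 [-0.4, -1.0, 2.8]
145.0 [-0.9, -2.3, 5.6]
150.0 [-1.3, -3.9, 8.2]
155.0 [-1.7, -5.6, 10.7]
160.0 [-2.0, -7.6, 13.0]
165.0 [-2.4, -9.7, 15.1]
170.0 [-2.7, -12.1, 17.1]
175.0 [-2.9, -14.6, 18.8]
180.0 [-3.1, -17.2, 20.3]
185.0 [-3.3, -20.0, 21.6]
190.0 [-3.5, -22.8, 22.6]
195.0 [-3.6, -25.8, 23.4]
200.0 [-3.7, -28.8, 23.9]
205.0 [-3.7, -31.8, 24.2]
210.0 [-3.7, -34.9, 24.2]
215.0 [-3.6, -37.9, 24.0]
tangential 3.0464404274948373 radial -3.7550171754991246 axial 2.7987755308148623
```

Request:
send_rows(
  slide=[
    [-0.4, -1, 2.8],
    [-0.9, -2.3, 5.6],
    [-1.1, -3.1, 7],
    [-1.3, -3.9, 8.2],
    [-1.5, -4.8, 9.5],
    [-1.7, -5.6, 10.7],
    [-1.7, -5.6, 10.7],
    [-1.7, -5.6, 10.7],
  ],
  roll=[0, 0, 0, 0, 0, 0, 0, 0],
  claw=[0, 0, 0, 0, 0, 0, 0, 0],
  force=60,
)

```text
t: 37.92
eef_pos: [0.5323, -0.0921, -0.0126]
tool_rot: [-0.205, 0.923, -0.293, 0.143]
contact_force: [-0.9, -0.1, 8.7]
gripper_width: 0.161
grasp_force: 60.5
```

```bash
cat > f.py <<'E'
from h import *
import sys
o=bot.get_obs();F=np.array(o["contact_force"]);p=np.array(o["eef_pos"]);M=rot(o).as_matrix()
# TCP relative to circle centre: start TCP (.5406,-.0789,.054) at angle 0
d=p-np.array([.5406,-.0789,.054-.035]);a=np.arctan2(-d@VY,d[2]);tan=-np.cos(a)*VY-np.sin(a)*VZ
print("t",round(o["t"],2),"angle",np.degrees(a).round(1),"rad",np.hypot(d@VY,d[2]).round(4),"tangential",(F@tan).round(1),"F",F.round(1),"q",np.round(o["q"],2))
E
python3 f.py
```

```text
t 37.92 angle 153.8 rad 0.0352 tangential -4.4 F [-0.9 -0.1  8.7] q [ 0.57  0.56 -0.29  2.24 -1.32  0.28 -0.58]
```

Request:
send_rows(
  slide=[
    [-0.2, -1, 1.2],
    [-0.3, -2, 2.3],
    [-0.5, -3, 3.4],
    [-0.7, -4.1, 4.4],
    [-0.8, -5.2, 5.5],
    [-1, -6.5, 6.4],
    [-1, -6.5, 6.4],
    [-1, -6.5, 6.4],
  ],
  roll=[0, 0, 0, 0, 0, 0, 0, 0],
  claw=[0, 0, 0, 0, 0, 0, 0, 0],
  force=60,
)

```text
t: 38.58
eef_pos: [0.5361, -0.0866, -0.0155]
tool_rot: [-0.204, 0.923, -0.294, 0.143]
contact_force: [-9.1, -4.1, 19.3]
gripper_width: 0.165
grasp_force: 61.8
```

```bash
python3 f.py; python3 c.py 170 5 | grep -v grip
```

```text
t 38.58 angle 165.5 rad 0.0356 tangential -13.0 F [-9.1 -4.1 19.3] q [ 0.58  0.57 -0.32  2.24 -1.32  0.25 -0.58]
p [ 0.5361 -0.0866 -0.0155] q [ 0.58  0.57 -0.32  2.24 -1.32  0.25 -0.58] F [-9.1 -4.1 19.3] w 0.165
[[ 0.786 -0.484  0.384]
 [-0.601 -0.744  0.292]
 [ 0.145 -0.46  -0.876]]
roll needed 0.2
175.0 [-0.3, -2.5, 1.7]
180.0 [-0.5, -5.2, 3.2]
185.0 [-0.7, -7.9, 4.5]
190.0 [-0.9, -10.8, 5.5]
195.0 [-1.0, -13.7, 6.3]
200.0 [-1.0, -16.8, 6.8]
205.0 [-1.1, -19.8, 7.1]
210.0 [-1.1, -22.9, 7.1]
215.0 [-1.0, -25.9, 6.8]
220.0 [-0.9, -28.9, 6.3]
225.0 [-0.8, -31.8, 5.5]
230.0 [-0.6, -34.7, 4.5]
235.0 [-0.4, -37.5, 3.2]
240.0 [-0.1, -40.1, 1.7]
245.0 [0.2, -42.6, -0.1]
250.0 [0.5, -45.0, -2.0]
```

Request:
send_rows(
  slide=[
    [-0.1, -1, 0.5],
    [-0.2, -2, 1],
    [-0.3, -3, 1.5],
    [-0.4, -4, 1.8],
    [-0.4, -4, 1.8],
    [-0.4, -4, 1.8],
    [-0.4, -4, 1.8],
    [-0.4, -4, 1.8],
  ],
  roll=[0, 0, 0, 0, 0, 0, 0, 0],
  claw=[0, 0, 0, 0, 0, 0, 0, 0],
  force=60,
)

```text
t: 39.25
eef_pos: [0.5373, -0.085, -0.016]
tool_rot: [-0.202, 0.923, -0.295, 0.143]
contact_force: [-12.0, -7.6, 19.0]
gripper_width: 0.156
grasp_force: 62.1
```

```bash
python3 f.py
```

```text
t 39.25 angle 168.8 rad 0.0357 tangential -16.4 F [-12.   -7.6  19. ] q [ 0.57  0.57 -0.32  2.24 -1.32  0.24 -0.58]
```

Request:
send_rows(
  slide=[
    [-0.1, -1, 0.3],
    [-0.2, -2, 0.5],
    [-0.2, -3, 0.8],
    [-0.2, -4, 1],
    [-0.2, -4, 1],
    [-0.2, -4, 1],
    [-0.2, -4, 1],
    [-0.2, -4, 1],
  ],
  roll=[0, 0, 0, 0, 0, 0, 0, 0],
  claw=[0, 0, 0, 0, 0, 0, 0, 0],
  force=60,
)

```text
t: 39.92
eef_pos: [0.5381, -0.0837, -0.0162]
tool_rot: [-0.2, 0.923, -0.297, 0.143]
contact_force: [-14.5, -12.8, 15.4]
gripper_width: 0.168
grasp_force: 62.0
```

```bash
python3 f.py
```

```text
t 39.92 angle 171.3 rad 0.0356 tangential -20.7 F [-14.5 -12.8  15.4] q [ 0.56  0.57 -0.32  2.24 -1.32  0.24 -0.59]
```

Request:
send_rows(
  slide=[
    [0, 3, 0],
    [0, 6, 0],
    [0, 6, 0],
    [0, 6, 0],
    [0, 6, 0],
    [0, 6, 0],
    [0, 6, 0],
    [0, 6, 0],
  ],
  roll=[0, 0, 0, 0, 0, 0, 0, 0],
  claw=[0, 0.15, 0.25, 0.3, 0.3, 0.3, 0.3, 0.3],
)

```text
t: 40.58
eef_pos: [0.5375, -0.0841, -0.0186]
tool_rot: [-0.203, 0.923, -0.294, 0.142]
contact_force: [-1.2, -5.7, -2.3]
gripper_width: 0.297
grasp_force: 3.1
```

```bash
python3 f.py
```

```text
t 40.58 angle 170.8 rad 0.0381 tangential -5.0 F [-1.2 -5.7 -2.3] q [ 0.58  0.58 -0.33  2.24 -1.33  0.24 -0.58]
```

Request:
send_rows(
  slide=[
    [0, 3, 0],
    [0, 5, 0],
    [0, 5, 0],
    [0, 5, -8],
    [0, 5, -25],
    [0, 5, -50],
    [0, 5, -80],
    [0, 5, -110],
  ],
  roll=[0, 0, 0, 0, 0, 0, 0, 0],
  claw=[0.35, 0.38, 0.38, 0.38, 0.38, 0.38, 0.38, 0.38],
)

```text
t: 41.25
eef_pos: [0.4927, -0.1168, 0.0771]
tool_rot: [-0.206, 0.923, -0.292, 0.141]
contact_force: [1.0, -0.5, -1.1]
gripper_width: 0.381
grasp_force: 0.0
```

Request:
send_rows(
  slide=[
    [0, 0, -30],
    [0, 0, -60],
    [0, 0, -90],
    [0, 0, -120],
    [0, 0, -140],
    [0, 0, -150],
    [0, 0, -150],
    [0, 0, -150],
  ],
  roll=[0, 0, 0, 0, 0, 0, 0, 0],
  claw=[0.38, 0.38, 0.38, 0.38, 0.38, 0.38, 0.38, 0.38],
)

```text
t: 41.92
eef_pos: [0.4365, -0.1613, 0.2074]
tool_rot: [-0.205, 0.923, -0.292, 0.142]
contact_force: [0.1, -0.6, -0.2]
gripper_width: 0.379
grasp_force: 0.0
```

```bash
python3 b.py | tail -4; python3 - <<'E'
from h import *
o=bot.get_obs();print(np.round(o["eef_pos"],3),np.round(o["contact_force"],1),o["t"])
t=cv2.imread("pics/t7.png");t0=cv2.imread("pics/top0.png");s=cv2.imread("pics/s7.png");s0=cv2.imread("pics/side0.png")
# bystander change check: mean abs diff around each (top)
for n,(u,v) in dict(hammer=(290,200),screwdriver=(290,296),file=(217,287),beaker=(265,154),tin=(420,190),box=(432,275),jar=(145,254)).items():
    a,b=t0[v-22:v+22,u-22:u+22],t[v-22:v+22,u-22:u+22];print(n,round(float(cv2.absdiff(a,b).mean()),1),end="; ")
# tankard rim in top view: circle detection
g=cv2.cvtColor(t[150:250,310:410],cv2.COLOR_BGR2GRAY);g=cv2.resize(g,None,fx=4,fy=4,interpolation=cv2.INTER_CUBIC)
c=cv2.HoughCircles(g,cv2.HOUGH_GRADIENT,1,40,param1=80,param2=25,minRadius=38,maxRadius=70)
print();print([((q[0]/4+310).round(1),(q[1]/4+150).round(1),q[2]/4) for q in c[0][:4]] if c is not None else None)
if c is not None:
  for q in c[0][:4]:print(plane("top",q[0]/4+310,q[1]/4+150,.17).round(4))
print("handle/rim expected top",proj("top",[.66,-.182,.17]).round(1))
E
```

```text
340 wrist [227. 164.] ends [227. 138.] [227. 189.] side [329.6 198.2]
wrist [([283.7, 162.8], [276, 142, 16, 44], 629), ([281.9, 362.5], [150, 254, 270, 166], 16488), ([209.4, 270.5], [203, 266, 13, 9], 54), ([349.0, 270.7], [344, 267, 12, 8], 46), ([152.8, 386.5], [150, 382, 8, 13], 66), ([411.9, 391.0], [402, 382, 18, 23], 210)]
side [([315.3, 204.0], [300, 175, 41, 50], 616), ([339.6, 175.8], [334, 175, 14, 3], 33)]
TCP side [375.03662221 166.05525747]
[ 0.436 -0.161  0.206] [ 0.2  0.4 -0.5] 42.0667
hammer 7.4; screwdriver 4.7; file 4.6; beaker 4.1; tin 3.1; box 4.6; jar 3.9; 
[(np.float32(361.6), np.float32(191.1), np.float32(10.675))]
[ 0.6632 -0.1853  0.17  ]
handle/rim expected top [360.4 192.3]
```

```bash
python3 - <<'E'
from h import *
W=model("wrist");g=plane("wrist",283.7,163.8,.0275,W);d=g-np.array([.525,-.098,0]);print("sleeve at z .0275: along VX,VY mm",(d@VX*1000).round(1),(d@VY*1000).round(1),"(expect VY ~ -6 at 171 deg)")
print(bot.hand_in())
E
```

```text
sleeve at z .0275: along VX,VY mm -1.0 -12.3 (expect VY ~ -6 at 171 deg)
the job is handed in; nothing more can be done
None
```

The tankard stands on the vise bed, released and clamped: its rim measured about 14 mm off centre towards the fixed jaw. The crank resisted with about 20 N, the bystander areas looked little changed, and I handed in at about 42 s with no verdict returned; a first, too-shallow grasp had tipped the tankard roughly 15° by eye, so I set it down and regrasped.

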